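Demagnetise a batch of ground spacer discs on the shuttle slide

ROBOT

A 6-joint arm with a two-finger parallel gripper is mounted at the origin on the work surface. World frame = base frame: x ahead of the robot, y to its left, z up, the work surface at z = 0. Lengths are in m, angles in rad, forces in N, time in s.
With the tool pointing down it reaches from about 0.425 to 0.95 m from the base axis. Payload 3.5 kg.
Tool frame: the origin (TCP) lies on the centre line of the jaws, within the pads' length; the fingertips stand 14 mm ahead of it and the grasp point (between the pads) lies 5 mm behind it (tips_ahead is the distance from the TCP to the fingertips, in m); y points along the fingers, z is the direction in which the jaws open and shut, and the axes are right-handed (so a half turn about y gives the same grasp; the last joint's range is limited). The gripper opens to 85 mm and grips with 20 to 120 N. Pads are 22 mm wide; open, the fingers measure 114 mm over their backs; the gripper's body (76 mm by 85 mm) begins 54 mm behind the grasp point. The pads swing forward as they close: fully open they stand 13 mm farther back than shut.
Start: joints at [-1.294, 0.286, 1.577, -0, 1.279, -0.15], TCP at [0.279, -0.614, 0.245] pointing down, gripper open.
Joint ranges: [-2.77, 2.77], [-0.9, 2.22], [0.21, 2.48], [-1.53, 4.67], [0.24, 2.81], [-2.84, 2.84]. Speed limits (rad/s): [2.79, 2.79, 3.14, 3.14, 3.14, 3.14].

INTERFACE

Orientations are given as a unit quaternion [x, y, z, w].
In Python, from plant import get_state, read_camera, sign_off, tips_ahead gives the robot as it stands.
- The arm moves only by the tool send_rows, never from a script. Its argument "plan" is a list of rows, each a list of 2 entries, a list of its own where there are three numbers: the shift along the tool's x, y, z in units of 12 cm (1.0 is 12 cm), then the turn, a rotation vector about the tool's x, y, z in units of 360 degrees (1.0 is 360 degrees). In form: [[[tx, ty, tz], [rx, ry, rz]], ...]. A call has 1 to 12 rows; each row shifts and turns the commanded pose from where the row before left it, along the tool's axes as they then stand; what a row does not reach is not made up. A row lasts 1/10 s, in which the tool goes at most 50 mm and 8.59 degrees, less where a joint would pass 70% of its speed; a pose out of reach is approached as far as the arm can. A call with a number of a shift or a turn outside -1 to 1 is refused whole. A call with a gripper value outside its range is refused whole. "gripper" is the closure, from 0 (fully open) to 1 (shut), set as the call begins (left out, the last holds). The fingers move at their own pace and stop on an object; "grip_force" is the grip in N (left out, the last holds). Time passes only in rows, so rows that do not move let the fingers close. It gives the time, the measured TCP pose, the force and the opening at its end, in the units of the state.
- get_state(): the state, without advancing time (a new reading comes with each control period).
- read_camera(name): name is "scene" or "side" or "wrist"; returns a dict with "img" (420x560x3 uint8, blue, green, red), "fx", "fy", "cx", "cy" (pixels), "D" ([k1, k2, p1, p2, k3] as OpenCV has them; the pictures are not rectified), "world_from_camera" (4x4, takes a point from camera to world coordinates); the wrist camera has in their place "mount" (4x4, takes a point from camera to tool coordinates, whose origin is the TCP and whose axes are the tool frame's). Camera axes: x right, y down, z forward; pixel columns grow to the right and rows downward; lengths in m; the calibration is good to about 2 mm. A picture is of the moment at which its call begins: read the wrist's pose just before it. There is no depth.
- sign_off(): hands the job in, once; it reports no verdict.
The state is a dict: "time": time; "qpos": joint angles; "dq": joint speeds; "joint_efforts": joint torques, N m; "eef_pos": TCP position; "tcp_rot": TCP orientation; "contact_force": force on the tool from outside, world axes, zero at the start; "wrist_torque": the same for the moment, N m; "opening": opening from 0.0 (shut) to 1.0 (fully open).
Only numpy, scipy, OpenCV 4.12 (cv2) and the standard library are available. Lean on these libraries where they do the work, as an engineer would, in place of code of your own. Each camera call takes 0.05 s, during which the arm holds its last target. There are 200 camera calls.

TASK

Demagnetise the batch of freshly ground bright steel discs lying on the blue mat (two to four of them): bring the empty carrier to its load station, the left-hand detent, lay one disc flat in each nest used, and push the loaded carrier into the middle detent, over the demagnetiser. There pull the sprung orange knob up to its stop, hold it a moment and let it spring back home; never pull it with the carrier anywhere else. Then push the carrier with all its discs on into the right-hand detent, leave it there, and lay the discs flat and side by side, not stacked, in the green tray, without disturbing the ball bearing or the other things lying about.

Things in the scene. Friction and masses are not known exactly. Their poses are not given: they have to be found in the camera images.
- station: Fixed pulse demagnetiser with a hand shuttle slide. Origin: underside of its base plate below the middle station; x away from the robot across the rails, y left along them, z up. Base plate 10 mm thick, x -65 to 135, y -290 to 290 mm; tongue 90 mm wide to x -233 mm; rails, tops at 18 mm; end stops at y +-280 mm, 32 mm high; copper coils and pole shoe behind the middle station, x 36 to 134, y -107 to 107 mm, 68 mm high.
- carrier (a joint): Carrier along its rails, m: 0 in the load detent (left, +y), 0.165 in the middle detent over the demagnetiser, 0.330 in the unload detent (right, -y). A sprung roller drops into a notch at each: it draws in from about 2.5 mm, sits within 1 mm and takes about 7 N to leave; between them the carrier drags about 2 N and stays put. End stops 4 mm beyond the end detents. At the start it stands empty between load and middle.
- handle (a point): Point on the axis of the carrier's upright black handle knob (red band), 62 mm above the bench at its top. The knob is 24 mm in diameter and 34 mm high, from 34 mm below this point to this point, on a steel arm 6 mm thick (top at 28 mm). It is 100 mm nearer the robot than the row of nests and 50 mm right (-y) of the carrier's middle. Axes as the station's.
- nest_row (a point): Middle of the row of four nests (between nest2 and nest3), at the height of the pocket floors. Axes as the station's. A seated disc's centre is 6 mm above this height.
- nest1 (a point): Centre of the floor of the leftmost (+y) nest of the carrier: a round pocket 39 mm in diameter, 5 mm deep, in the top of the aluminium carrier plate (60 x 196 mm, top 36 mm above the bench, pocket floor 31 mm). A seated disc stands 7 mm proud. Axes as the station's.
- nest2 (a point): Centre of the floor of the second nest, 44 mm to the right (-y) of the first; same pocket.
- nest3 (a point): Centre of the floor of the third nest, 44 mm further to the right; same pocket.
- nest4 (a point): Centre of the floor of the rightmost (-y) nest, 44 mm further to the right; same pocket.
- pull (a joint): How far the orange pull knob (the demagnetiser's pulse switch) is drawn up, m: 0 at rest, 0.016 at its stop; it counts as at its stop above 0.0135. A spring pulls it down with 2.5 N at rest and 6.5 N at the stop, and returns it when let go.
- pull_knob (a point): Middle of the orange pull knob's round head, 30 mm in diameter and 20 mm high, on a thin stem; at rest 65 mm above the bench, its underside 10 mm above the grey switch box (70 x 84 mm, top at 45 mm). It moves straight up. In the station's frame it stands at x -190 mm, y 0.
- disc1: Bright steel spacer disc with a small dark centre hole, 36 mm in diameter, 12 mm thick, about 85 g, both faces alike; origin at its centre (6 mm above what it lies on). It lies on the blue mat at the start. The discs may go in any nests and anywhere in the tray. Absent (None) in some runs.
- disc2: Bright steel spacer disc with a small dark centre hole, 36 mm in diameter, 12 mm thick, about 85 g, both faces alike; origin at its centre (6 mm above what it lies on). Absent (None) in some runs.
- disc3: Bright steel spacer disc with a small dark centre hole, 36 mm in diameter, 12 mm thick, about 85 g, both faces alike; origin at its centre (6 mm above what it lies on). Absent (None) in some runs.
- disc4: Bright steel spacer disc with a small dark centre hole, 36 mm in diameter, 12 mm thick, about 85 g, both faces alike; origin at its centre (6 mm above what it lies on). Absent (None) in some runs.
- tray: Loose green tray for the finished discs, 116 mm (x) x 166 mm (y), 18 mm high, wall and floor 4 mm thick; origin at the centre of its underside, z up. About 0.35 kg.
- mat: Thin blue mat, 150 (x) x 220 (y) x 3 mm, fixed; origin at the centre of its underside. The discs and a ball bearing lie on it.
- bearing: Ball bearing among the discs on the mat, 47 mm in diameter, 14 mm thick, steel rings with a brass-coloured face; origin at its centre. Leave it alone.
- oil_filter: Amber pleated oil filter cartridge, 68 mm in diameter, 86 mm high; origin at the centre of its underside. Leave it alone.
- piston: Aluminium piston, 82 mm in diameter, 55 mm high; origin at the centre of its underside. Leave it alone.
- socket: Steel socket standing on the bench, 26 mm in diameter, 30 mm high; origin at the centre of its underside. Leave it alone.
- screwdriver: Red-handled screwdriver, 200 mm long, lying along its x axis. Leave it alone.
- wrench: Steel wrench, 190 mm long, lying along its x axis. Leave it alone.
- spray_can: Can, 64 mm in diameter, 170 mm high; origin at the centre of its underside. Leave it alone.
There are look-alikes about, which are no part of the job. What is shaped like the disc4 but purple, red or turquoise is not meant.

How it is judged:
By the outcome, as a careful person would: the job done as asked, in the order asked, and still so for the second after the job is handed in, with the robot touching nothing.
Of disc1, disc2, disc3, disc4 only 2 to 4 are there at a start; the rules pass over those that are not, and their reading is None.
At some moment in a run one of tray may be knocked a few centimetres aside while the robot is not near it.
Once in a run the grip may slacken for a moment while it holds something.
It also fails if it takes over 210 s, if anything falls off the work surface, if the arm or the gripper's body presses on something with over 40 N, if the wrist force passes 120 N, or if a joint passes its speed limit or range.

## Working session

There is one attempt and no reset: what is moved stays moved. The work goes in short steps, Python scripts to look and compute and a tool call to move; the robot and the scene stay as the last step left them, time stands still between calls to the robot, and variables do not carry over. Pictures are saved under pics/ and viewed, about 12 in all and at most 16, crops included, and the job is handed in when it is done.

Besides the shell and the picture viewer there is one more tool, called after "Request:" as name(argument=value, ...) on one line, values as JSON. send_rows: Moves the arm, as the interface text tells. Its arguments: {"type":"object","properties":{"plan":{"type":"array"},"gripper":{"type":"number"},"grip_force":{"type":"number"}},"required":["plan"]}

```bash
mkdir -p pics; ls; python3 - <<'E'
from plant import *
import cv2
s=get_state(); print({k:s[k] for k in ('time','eef_pos','tcp_rot','opening','contact_force')}, tips_ahead)
for n in ("scene","side"):
    c=read_camera(n); cv2.imwrite(f"pics/{n}0.png",c["img"]); print(n,c["fx"],c["cx"],c["cy"],c["D"],c["world_from_camera"])
c=read_camera("wrist");cv2.imwrite("pics/w0.png",c["img"]); print(c["fx"],c["mount"])
E
```

```text
pics
{'time': 0.0, 'eef_pos': array([ 0.27929607, -0.61380407,  0.24392991]), 'tcp_rot': array([-0.1498195 ,  0.69190014, -0.69022427,  0.14972899]), 'opening': 0.9962449146754326, 'contact_force': array([-0.46507861, -0.15324004, -0.15655808])} 0.014
scene 545.3646005464735 287.88196446044054 210.44441139917328 [-0.10607253  0.          0.          0.          0.        ] [[-0.50849606  0.45979661 -0.72802393  1.85702782]
 [ 0.86077431  0.2933805  -0.41592724  0.74064191]
 [ 0.02234609 -0.83816166 -0.54496394  1.11795347]
 [ 0.          0.          0.          1.        ]]
side 459.82032876973324 277.8547145158449 207.32718182885486 [-0.1140019  0.         0.         0.         0.       ] [[-0.82793725 -0.30039513  0.47358492 -0.15290158]
 [-0.56035398  0.40865744 -0.72041829  0.88307631]
 [ 0.02287614 -0.86183633 -0.50667032  0.74657533]
 [ 0.          0.          0.          1.        ]]
329.0285418680781 [[-1.33995143e-04  9.64862773e-01  2.62754279e-01 -6.72368126e-02]
 [ 5.26131677e-04 -2.62754177e-01  9.64862667e-01 -1.27695742e-01]
 [ 9.99999853e-01  2.67530261e-04 -4.72437086e-04 -5.70881872e-04]
 [ 0.00000000e+00  0.00000000e+00  0.00000000e+00  1.00000000e+00]]
```

View pics/scene0.png

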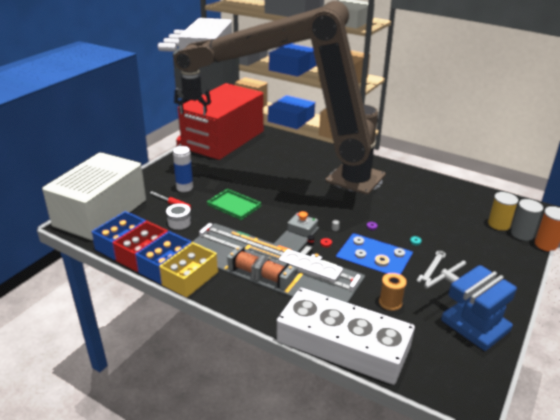

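View pics/side0.png

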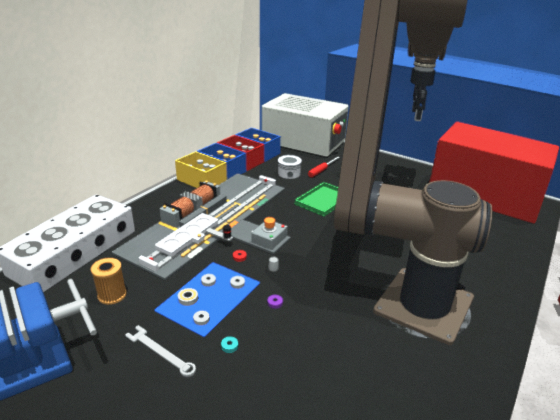

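The scene view shows three bright discs plus the brass bearing on the mat (around 375,252). The carrier is at about (320,265), the knob at (302,216) and the tray at (234,203). The side view agrees: discs at (208,279), (237,281) and (201,317), bearing at (187,295).

```bash
cat > h.py <<'E'
import numpy as np, cv2
from scipy.spatial.transform import Rotation as R
from plant import *
def cam(n):
    s=get_state(); c=read_camera(n)
    if n=="wrist":
        T=np.eye(4);T[:3,:3]=R.from_quat(s["tcp_rot"]).as_matrix();T[:3,3]=s["eef_pos"]
        c["world_from_camera"]=T@c["mount"]
    return c
def K(c): return np.array([[c["fx"],0,c["cx"]],[0,c["fy"],c["cy"]],[0,0,1.]])
def ray(c,uv,z):
    p=cv2.undistortPoints(np.array(uv,float).reshape(-1,1,2),K(c),np.array(c["D"],float)).reshape(-1,2)
    W=np.array(c["world_from_camera"]); d=np.c_[p,np.ones(len(p))]@W[:3,:3].T; o=W[:3,3]
    return o+d*((z-o[2])/d[:,2])[:,None]
def proj(c,P):
    W=np.linalg.inv(np.array(c["world_from_camera"]))
    return cv2.projectPoints(np.array(P,float).reshape(-1,1,3),cv2.Rodrigues(W[:3,:3])[0],W[:3,3],K(c),np.array(c["D"],float))[0].reshape(-1,2)
def blobs(img,lo,hi,amin=30):
    m=cv2.inRange(cv2.cvtColor(img,cv2.COLOR_BGR2HSV),np.array(lo),np.array(hi))
    n,l,st,ce=cv2.connectedComponentsWithStats(m)
    return [(ce[i],st[i]) for i in range(1,n) if st[i,4]>=amin]
def delta(target,quat=None):
    """tool-frame shift in units of 0.12 m to a world target, from the measured pose"""
    s=get_state(); return np.round(R.from_quat(s["tcp_rot"]).inv().apply(np.array(target)-s["eef_pos"])/0.12,4)
E
python3 - <<'E'
from h import *
np.set_printoptions(precision=4,suppress=True)
c=cam("side")
print("discs",ray(c,[(208,279),(237,281),(201,317),(187,295)],.015))
print("knob",ray(c,[(270,222)],.075),"handle",ray(c,[(227,227)],.062))
print("stops",ray(c,[(148,260),(268,180)],.032))
print("tray",ray(c,[(322,197)],.018), "mat",ray(c,[(212,265),(260,290),(203,331),(158,303)],.003))
print("others red,socket,purple,turq,can",ray(c,[(240,255),(274,265),(275,300),(230,344)],.012),"filt",ray(c,[(107,266)],.086),"piston",ray(c,[(290,160)],.055))
c=cam("scene")
print("knob",ray(c,[(303,215)],.075),"discs",ray(c,[(359,241),(361,253),(400,252),(382,260)],.015),"can",ray(c,[(182,150)],.17))
s=get_state();M=R.from_quat(s["tcp_rot"]).as_matrix();print(M)
E
```

```text
discs [[0.4741 0.2359 0.015 ]
 [0.4112 0.1997 0.015 ]
 [0.3982 0.3458 0.015 ]
 [0.4748 0.3102 0.015 ]]
knob [[0.4478 0.0064 0.075 ]] handle [[0.5396 0.0798 0.062 ]]
stops [[ 0.6341  0.2849  0.032 ]
 [ 0.6452 -0.2653  0.032 ]]
tray [[ 0.449  -0.2936  0.018 ]] mat [[0.5141 0.1757 0.003 ]
 [0.3535 0.1825 0.003 ]
 [0.3743 0.3671 0.003 ]
 [0.5206 0.3624 0.003 ]]
others red,socket,purple,turq,can [[0.4743 0.1072 0.012 ]
 [0.3759 0.0897 0.012 ]
 [0.2977 0.1993 0.012 ]
 [0.2969 0.3681 0.012 ]] filt [[0.6346 0.4037 0.086 ]] piston [[ 0.6471 -0.4054  0.055 ]]
knob [[0.4605 0.0036 0.075 ]] discs [[0.4179 0.2034 0.015 ]
 [0.4765 0.2373 0.015 ]
 [0.4013 0.3473 0.015 ]
 [0.4744 0.312  0.015 ]] can [[ 0.4432 -0.5415  0.17  ]]
[[-0.9103 -0.0003  0.4139]
 [-0.4139  0.0011 -0.9103]
 [-0.0002 -1.     -0.0011]]
```

Request:
send_rows(plan=[[[0,0,0],[0,0.0226,0]],[[0,0,0],[0,0.0226,0]],[[0,0,0],[0,0.0226,0]],[[-0.115,-0.029,-0.372],[0,0,0]],[[-0.115,-0.029,-0.372],[0,0,0]],[[-0.115,-0.029,-0.372],[0,0,0]],[[-0.115,-0.029,-0.372],[0,0,0]],[[-0.115,-0.029,-0.372],[0,0,0]],[[-0.115,-0.029,-0.372],[0,0,0]],[[-0.115,-0.029,-0.372],[0,0,0]],[[-0.115,-0.029,-0.372],[0,0,0]],[[-0.115,-0.029,-0.372],[0,0,0]]], gripper=0.4)

```text
time: 1.45
eef_pos: [0.4034, -0.2107, 0.2769]
tcp_rot: [-0.0, -0.707, 0.707, -0.0]
contact_force: [1.8, 0.5, -0.1]
opening: 0.599
```

Request:
send_rows(plan=[[[-0.115,-0.029,-0.372],[0,0,0]],[[-0.115,-0.029,-0.372],[0,0,0]],[[-0.115,-0.029,-0.372],[0,0,0]],[[-0.115,-0.029,-0.372],[0,0,0]],[[-0.115,-0.029,-0.372],[0,0,0]],[[-0.115,-0.029,-0.372],[0,0,0]],[[-0.115,-0.029,-0.372],[0,0,0]],[[0,0,0],[0,0,0]],[[0,0,0],[0,0,0]],[[0,0,0],[0,0,0]]])

```text
time: 2.45
eef_pos: [0.4994, 0.0993, 0.3007]
tcp_rot: [0.0, -0.707, 0.707, 0.0]
contact_force: [0.5, -1.1, -0.3]
opening: 0.604
```

```bash
python3 - <<'E'
from h import *
import pickle
np.set_printoptions(precision=4,suppress=True)
c=cam("wrist"); cv2.imwrite("pics/w1.png",c["img"]); pickle.dump(c,open("w1.pkl","wb"))
s=get_state();print(s["time"],s["eef_pos"],R.from_quat(s["tcp_rot"]).as_matrix(),s["opening"])
E
```

```text
2.5 [0.4994 0.0989 0.3007] [[-1.     -0.0005 -0.0008]
 [ 0.0008 -0.0003 -1.    ]
 [ 0.0005 -1.      0.0003]] 0.5992351130459527
```

View pics/w1.png

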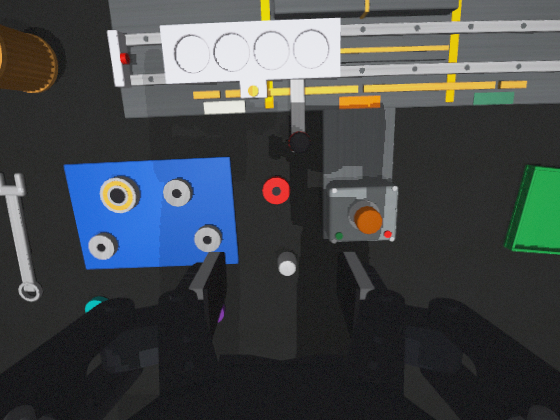

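The overhead view shows discs at (177,193), (207,239) and (102,247), with the bearing at (118,194). The nests run along y=50 from x=192 to 311. The handle is at (298,140), the knob at (369,220) and the red ring at (276,190). Now the precise measurements.

```bash
python3 - <<'E'
from h import *
import pickle
np.set_printoptions(precision=4,suppress=True)
c=pickle.load(open("w1.pkl","rb")); img=c["img"]; hsv=cv2.cvtColor(img,cv2.COLOR_BGR2HSV); g=cv2.cvtColor(img,cv2.COLOR_BGR2GRAY)
roi=np.zeros(g.shape,np.uint8); cv2.fillConvexPoly(roi,np.array([(68,166),(229,158),(237,263),(87,268)]),255)
m=cv2.inRange(hsv,(0,0,90),(179,90,255))&roi
cs,_=cv2.findContours(m,cv2.RETR_EXTERNAL,cv2.CHAIN_APPROX_NONE)
for k in cs:
    if cv2.contourArea(k)<200: continue
    (x,y),r=cv2.minEnclosingCircle(k); e=cv2.fitEllipse(k); 
    print("disc px",x,y,r,"ell",np.array(e[0]),e[1],"w z15",ray(c,[e[0]],.015), "size",np.ptp(ray(c,k[:,0],.015),0)[:2])
h=cv2.HoughCircles(cv2.GaussianBlur(g,(3,3),0)[:95],cv2.HOUGH_GRADIENT,1,25,param1=80,param2=18,minRadius=15,maxRadius=21)
print("nests",h[0] if h is not None else None)
if h is not None:
    p=h[0][np.argsort(h[0][:,0])]; print(ray(c,p[:,:2],.036))
# carrier plate
m=cv2.inRange(hsv,(0,0,170),(179,40,255)); m[100:]=0; m[:,:155]=0;m[:,345:]=0
print("edges top", [(u,np.where(m[:,u])[0].min(),np.where(m[:,u])[0].max()) for u in (180,200,220,320,330)])
for n,lo,hi,z in (("orange",(5,170,80),(16,255,255),.07),("red",(0,150,100),(4,255,255),.06)):
    for ce,st in blobs(img,lo,hi,25): print(n,ce,st,ray(c,[ce],z))
print("handle dark", [ray(c,[(298,140)],.062)], "plate edge z10",ray(c,[(130,117),(320,109)],.010))
cv2.imwrite("pics/crop1.png",cv2.resize(img[0:250,100:430],None,fx=2.4,fy=2.4,interpolation=cv2.INTER_CUBIC))
E
```

```text
disc px 101.5 247.0 13.865524291992188 ell [101.1172 246.8534] (22.554359436035156, 26.294864654541016) w z15 [[0.4022 0.3443 0.015 ]] size [0.0363 0.0344]
disc px 207.14634704589844 239.0487823486328 13.188203811645508 ell [207.0253 239.079 ] (23.969697952270508, 25.839664459228516) w z15 [[0.4137 0.1992 0.015 ]] size [0.0341 0.035 ]
disc px 176.15908813476562 192.72727966308594 13.896130561828613 ell [176.345  192.5787] (25.168319702148438, 27.000911712646484) w z15 [[0.4772 0.2351 0.015 ]] size [0.0355 0.0341]
disc px 117.91304016113281 195.1086883544922 19.209983825683594 ell [117.6764 194.8791] (32.733333587646484, 37.26513671875) w z15 [[0.4743 0.3119 0.015 ]] size [0.0464 0.0469]
nests [[310.5  46.5  18.2]
 [233.5  51.5  18.2]
 [193.5  52.5  20.4]
 [270.5  48.5  16. ]]
[[0.6395 0.1968 0.036 ]
 [0.6403 0.1526 0.036 ]
 [0.6433 0.1119 0.036 ]
 [0.6453 0.0681 0.036 ]]
edges top [(180, np.int64(24), np.int64(82)), (200, np.int64(23), np.int64(81)), (220, np.int64(22), np.int64(81)), (320, np.int64(19), np.int64(77)), (330, np.int64(18), np.int64(76))]
orange [51.1154 56.5769] [48 50  7 15 26] [[0.6312 0.335  0.07  ]]
orange [358.8274 105.6071] [339 100  41   9 168] [[0.5819 0.0192 0.07  ]]
orange [367.7526 219.77  ] [355 206  27  28 574] [[0.4575 0.0014 0.07  ]]
red [123.0328  57.8361] [120  53   7  11  61] [[0.6306 0.265  0.06  ]]
red [275.8951 190.3614] [262 177  28  28 534] [[0.4895 0.1062 0.06  ]]
red [387.3333 233.9762] [384 231   8   7  42] [[ 0.4368 -0.0259  0.06  ]]
handle dark [array([[0.546 , 0.0818, 0.062 ]])] plate edge z10 [[0.5715 0.2866 0.01  ]
 [0.5803 0.0528 0.01  ]]
```

View pics/crop1.png

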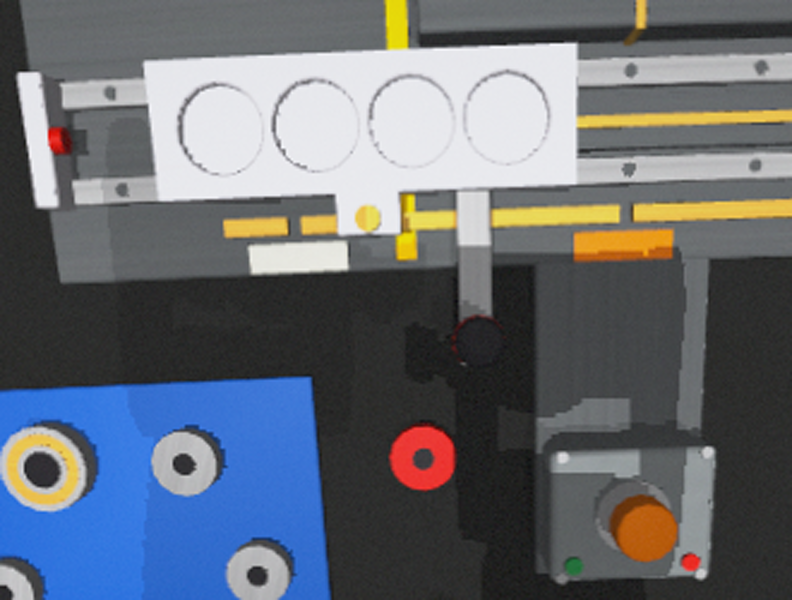

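Request:
send_rows(plan=[[[0,0,0],[0,-0.0064,0]],[[-0.0923,0.355,0.0452],[0,0,0]],[[-0.0923,0.355,0.0452],[0,0,0]],[[-0.0923,0.355,0.0452],[0,0,0]],[[-0.0923,0.355,0.0452],[0,0,0]],[[0,0.177,0],[0,0,0]],[[0,0.177,0],[0,0,0]],[[0,0.177,0],[0,0,0]],[[0,0.177,0],[0,0,0]],[[0,0,0],[0,0,0]],[[0,0,0],[0,0,0]]])

```text
time: 3.6
eef_pos: [0.5448, 0.079, 0.0458]
tcp_rot: [0.014, -0.707, 0.707, -0.014]
contact_force: [-0.6, -0.2, -0.3]
opening: 0.603
```

Request:
send_rows(plan=[[[0,0,0],[0,0,0]],[[0,0,0],[0,0,0]],[[0,0,0],[0,0,0]],[[0,0,0],[0,0,0]],[[0,0,0],[0,0,0]],[[0,0,0],[0,0,0]],[[0,0,0],[0,0,0]]], gripper=1, grip_force=30)

```text
time: 4.3
eef_pos: [0.546, 0.0799, 0.0475]
tcp_rot: [0.014, -0.707, 0.707, -0.016]
contact_force: [-1.4, -1.1, 6.7]
opening: 0.268
```

Request:
send_rows(plan=[[[0,-0.03,0],[0,0,0]],[[0,0,-0.09],[0,0,0]],[[0,0,-0.09],[0,0,0]],[[0,0,-0.09],[0,0,0]],[[0,0,-0.06],[0,0,0]],[[0,0,-0.03],[0,0,0]],[[0,0,0],[0,0,0]],[[0,0,0],[0,0,0]],[[0,0,0],[0,0,0]]])

```text
time: 5.2
eef_pos: [0.5444, 0.1216, 0.0476]
tcp_rot: [0.013, -0.706, 0.708, -0.017]
contact_force: [8.2, -6.5, -12.8]
opening: 0.267
```

```bash
python3 - <<'E'
from h import *
s=get_state();print(s["eef_pos"],s["contact_force"],s["wrist_torque"],s["opening"])
c=cam("wrist"); cv2.imwrite("pics/w2.png",c["img"])
c=cam("side"); cv2.imwrite("pics/s2.png",cv2.resize(c["img"][160:300,90:330],None,fx=3.3,fy=3.3,interpolation=cv2.INTER_CUBIC))
E
```

```text
[0.54440644 0.12158445 0.04764859] [  8.24622983  -6.46649342 -12.79464586] [-0.93570275 -1.38006354 -0.00374303] 0.2674810783892038
```

View pics/s2.png

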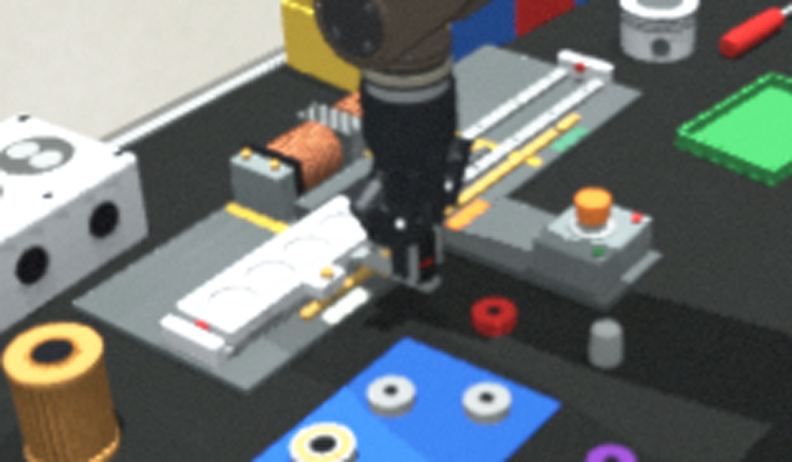

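Request:
send_rows(plan=[[[0,0.02,-0.02],[0,0,0]],[[0,0,0],[0,0,0]],[[0,0,0],[0,0,0]],[[0,0,0],[0,0,0]]])

```text
time: 5.7
eef_pos: [0.5444, 0.1217, 0.0475]
tcp_rot: [0.014, -0.704, 0.71, -0.016]
contact_force: [2.3, -14.9, 1.4]
opening: 0.267
```

Request:
send_rows(plan=[[[0,0,0],[0,0,0]],[[0,0,0],[0,0,0]],[[0,0,0],[0,0,0]],[[0,0,0],[0,0,0]]], gripper=0.5)

```text
time: 6.1
eef_pos: [0.5427, 0.1262, 0.0468]
tcp_rot: [-0.015, 0.707, -0.707, 0.015]
contact_force: [1.0, -1.2, 0.1]
opening: 0.498
```

Request:
send_rows(plan=[[[0,-0.3,0],[0,0,0]],[[0,-0.3,0],[0,0,0]],[[0.083,-0.267,-0.158],[0,0,0]],[[0.083,-0.267,-0.158],[0,0,0]],[[0.083,-0.267,-0.158],[0,0,0]],[[0.083,-0.267,-0.158],[0,0,0]],[[0,0,0],[0,0,0]],[[0,0,0],[0,0,0]],[[0,0,0],[0,0,0]]])

```text
time: 7.0
eef_pos: [0.4993, 0.1996, 0.2454]
tcp_rot: [0.015, -0.707, 0.707, -0.014]
contact_force: [0.0, -1.4, 0.3]
opening: 0.5
```

```bash
cat > nests.py <<'E'
from h import *
np.set_printoptions(precision=4,suppress=True)
def discs(c,z=.015,zm=.003,mat=((.515,.165),(.345,.165),(.365,.375),(.535,.375))):
    img=c["img"]; hsv=cv2.cvtColor(img,cv2.COLOR_BGR2HSV); roi=np.zeros(img.shape[:2],np.uint8)
    b=cv2.inRange(hsv,(100,150,60),(125,255,255)); k=max(cv2.findContours(b,0,2)[0],key=cv2.contourArea)
    cv2.fillConvexPoly(roi,cv2.convexHull(k),255)
    m=cv2.inRange(hsv,(0,0,90),(179,90,255))&cv2.erode(roi,np.ones((5,5)))
    for k in cv2.findContours(m,0,1)[0]:
        if cv2.contourArea(k)<200: continue
        k=cv2.convexHull(k); e=cv2.fitEllipse(k); print("disc px",np.array(e[0]),"w",ray(c,[e[0]],z)[0,:2],"size",np.ptp(ray(c,k[:,0],z),0)[:2])
def pockets(c,approx):
    """Hough circles near given world nest guesses -> world centres on the plate top"""
    g=cv2.GaussianBlur(cv2.cvtColor(c["img"],cv2.COLOR_BGR2GRAY),(3,3),0); out=[]
    for a in approx:
        u,v=proj(c,[[*a,.036]])[0]; r=abs(proj(c,[[a[0],a[1]+.0195,.036]])[0]-[u,v]).max()
        x0,y0=max(int(u-1.7*r),0),max(int(v-1.7*r),0)
        h=cv2.HoughCircles(g[y0:int(v+1.7*r),x0:int(u+1.7*r)],cv2.HOUGH_GRADIENT_ALT,1,20,param1=60,param2=.4,minRadius=int(r*.85),maxRadius=int(r*1.15))
        out.append(None if h is None else ray(c,[h[0,0,:2]+[x0,y0]],.036)[0,:2])
    return out
E
python3 - <<'E'
from nests import *
import pickle
c=cam("wrist"); cv2.imwrite("pics/w3.png",c["img"]); pickle.dump(c,open("w3.pkl","wb"))
s=get_state(); print(s["eef_pos"],s["qpos"])
discs(c)
for i,p in enumerate(pockets(c,[(.641-.044*.04*i,.24-.044*i) for i in range(4)])): print(i+1,p)
E
```

```text
[0.4993 0.1994 0.245 ] [ 0.1911 -0.0154  1.9123 -0.0001  1.2481  1.7213]
disc px [155.8191 258.9125] w [0.4026 0.3447] size [0.0359 0.0355]
disc px [278.6691 254.8919] w [0.414  0.1998] size [0.0344 0.0343]
disc px [249.0829 201.2412] w [0.4773 0.2355] size [0.0338 0.0348]
disc px [181.2025 201.1134] w [0.4743 0.3117] size [0.0475 0.0465]
1 [0.6361 0.2419]
2 [0.6387 0.1988]
3 [0.6406 0.1548]
4 [0.6427 0.1106]
```

View pics/w3.png

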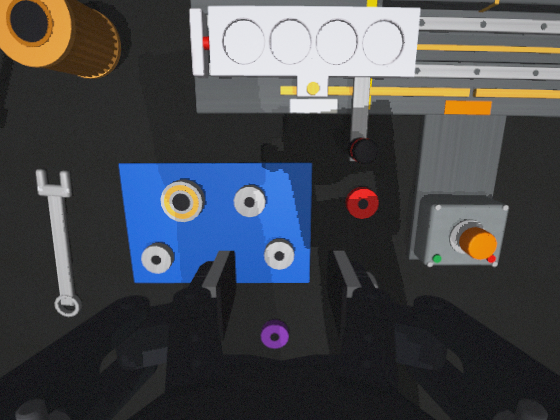

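The carrier now sits against the left end with its pointer at (312,88) over the white label at (313,105). I'll check numerically whether it is in the detent.

```bash
python3 - <<'E'
from nests import *
import pickle
c=pickle.load(open("w3.pkl","rb")); hsv=cv2.cvtColor(c["img"],cv2.COLOR_BGR2HSV)
m=cv2.inRange(hsv,(5,150,60),(20,255,255))[98:118,430:510]; ys,xs=np.where(m); print("orange label px",xs.min()+430,xs.max()+430,xs.mean()+430,ys.mean()+98)
w=cv2.inRange(hsv,(0,0,150),(179,70,255))[100:113,270:350]; ys2,xs2=np.where(w); print("white",xs2.min()+270,xs2.max()+270,ys2.mean()+100)
L=ray(c,[((xs2.min()+xs2.max())/2+270,ys2.mean()+100),(xs.mean()+430,ys.mean()+98)],.0105); print("labels",L,np.linalg.norm(L[1]-L[0]))
y=cv2.inRange(hsv,(18,120,100),(35,255,255))[80:97,300:325]; a,b=np.where(y); print("pointer",b.mean()+300,a.mean()+80,ray(c,[(b.mean()+300,a.mean()+80)],.036),ray(c,[(b.mean()+300,a.mean()+80)],.03))
o=cv2.inRange(hsv,(5,170,60),(18,255,255)); o[:220]=0;o[262:]=0;o[:,:455]=0; k=max(cv2.findContours(o,0,1)[0],key=cv2.contourArea); (x,yy),r=cv2.minEnclosingCircle(k);print("knob",x,yy,r,ray(c,[(x,yy)],.07),ray(c,[(x,yy)],.075))
print("endstop wall inner top", ray(c,[(201,40)],.032),"carrier left edge",ray(c,[(209,42)],.036))
print("handle",ray(c,[(364,152)],.062))
E
```

```text
orange label px 444 491 467.4256329113924 107.1629746835443
white 289 337 105.787728026534
labels [[0.5825 0.1703 0.0105]
 [0.5889 0.0058 0.0105]] 0.16455954769277198
pointer 312.425 87.94166666666666 [[0.5979 0.1742 0.036 ]] [[0.5985 0.1737 0.03  ]]
knob 477.5 243.0 18.607892990112305 [[0.4578 0.0037 0.07  ]] [[0.4596 0.0069 0.075 ]]
endstop wall inner top [[0.6372 0.2822 0.032 ]] carrier left edge [[0.6349 0.2738 0.036 ]]
handle [[0.541  0.1245 0.062 ]]
```

Pointer against label, row against knob and the 15 N stall all say the carrier is about 3.5 mm past the detent, on the end stop. I'll pull it back.

Request:
send_rows(plan=[[[-0.084,0.25,0.164],[0,0,0]],[[-0.084,0.25,0.164],[0,0,0]],[[-0.084,0.25,0.164],[0,0,0]],[[-0.084,0.25,0.164],[0,0,0]],[[0,0.16,0],[0,0,0]],[[0,0.16,0],[0,0,0]],[[0,0.16,0],[0,0,0]],[[0,0.16,0],[0,0,0]],[[0,0,0],[0,0,0]],[[0,0,0],[0,0,0]]])

```text
time: 8.05
eef_pos: [0.5427, 0.1223, 0.049]
tcp_rot: [0.015, -0.707, 0.707, -0.013]
contact_force: [0.4, -0.6, -0.8]
opening: 0.502
```

Request:
send_rows(plan=[[[0,0,0],[0,0,0]],[[0,0,0],[0,0,0]],[[0,0,0],[0,0,0]],[[0,0,0],[0,0,0]]], gripper=1, grip_force=30)

```text
time: 8.45
eef_pos: [0.5443, 0.1216, 0.0513]
tcp_rot: [0.014, -0.706, 0.708, -0.015]
contact_force: [-0.2, -5.5, -0.9]
opening: 0.272
```

Request:
send_rows(plan=[[[0,0,0.015],[0,0,0]],[[0,0,0.01],[0,0,0]],[[0,0,0],[0,0,0]],[[0,0,0],[0,0,0]]])

```text
time: 8.85
eef_pos: [0.5444, 0.1197, 0.0513]
tcp_rot: [0.014, -0.707, 0.707, -0.015]
contact_force: [-1.0, -0.8, 5.7]
opening: 0.269
```

Request:
send_rows(plan=[[[0,0,0.01],[0,0,0]],[[0,0,0],[0,0,0]],[[0,0,0],[0,0,0]]])

```text
time: 9.15
eef_pos: [0.5444, 0.1185, 0.0513]
tcp_rot: [0.014, -0.707, 0.707, -0.015]
contact_force: [-1.2, -1.7, 5.9]
opening: 0.27
```

Request:
send_rows(plan=[[[0,0,0],[0,0,0]],[[0,0,0],[0,0,0]],[[0,0,0],[0,0,0]],[[0,0,0],[0,0,0]]], gripper=0.5)

```text
time: 9.55
eef_pos: [0.5434, 0.1188, 0.0498]
tcp_rot: [-0.015, 0.707, -0.707, 0.014]
contact_force: [-0.4, -0.5, 0.0]
opening: 0.501
```

Request:
send_rows(plan=[[[0,-0.3,0],[0,0,0]],[[0,-0.3,0],[0,0,0]],[[0.083,-0.267,-0.158],[0,0,0]],[[0.083,-0.267,-0.158],[0,0,0]],[[0.083,-0.267,-0.158],[0,0,0]],[[0.083,-0.267,-0.158],[0,0,0]],[[0,0,0],[0,0,0]],[[0,0,0],[0,0,0]],[[0,0,0],[0,0,0]]])

```text
time: 10.45
eef_pos: [0.5002, 0.1923, 0.2486]
tcp_rot: [0.015, -0.707, 0.707, -0.013]
contact_force: [0.1, 0.4, -0.3]
opening: 0.499
```

```bash
python3 - <<'E'
from nests import *
import pickle
c=cam("wrist"); cv2.imwrite("pics/w4.png",c["img"]); pickle.dump(c,open("w4.pkl","wb"))
s=get_state(); print(s["eef_pos"],s["qpos"])
discs(c)
n=pockets(c,[(.641-.044*.04*i,.24-.044*i) for i in range(4)]); print(n)
hsv=cv2.cvtColor(c["img"],cv2.COLOR_BGR2HSV)
def lab(x,z,lo,hi,half,dv):
    u,v=map(int,proj(c,[[*x,z]])[0]); m=cv2.inRange(hsv,lo,hi)[v-dv:v+dv,u-half:u+half]; a,b=np.where(m)
    return (b.min()+b.max())/2+u-half,a.mean()+v-dv
l=lab((.5825,.1703),.0105,(0,0,150),(179,70,255),32,6); print("white",l,ray(c,[l],.0105))
p=lab((.598,.172),.036,(18,120,100),(35,255,255),10,9); print("ptr",p,ray(c,[p],.036))
E
```

```text
[0.5001 0.1921 0.2483] [ 0.1774 -0.0224  1.9131 -0.0001  1.2544  1.7079]
disc px [150.942  258.3439] w [0.4025 0.3446] size [0.0351 0.0357]
disc px [272.4846 254.1606] w [0.414  0.1999] size [0.0347 0.0346]
disc px [242.9969 201.0357] w [0.4773 0.2354] size [0.0341 0.034 ]
disc px [175.5659 200.8835] w [0.4744 0.3118] size [0.0477 0.0467]
[array([0.6375, 0.2378]), array([0.6391, 0.1952]), array([0.641 , 0.1508]), array([0.643, 0.109])]
white (np.float64(306.5), np.float64(105.48672566371681)) [[0.5835 0.1696 0.0105]]
ptr (np.float64(308.5), np.float64(88.71929824561403)) [[0.5981 0.1704 0.036 ]]
```

Request:
send_rows(plan=[[[0,0,0],[0,-0.0227,0]],[[0,0,0],[0,-0.0227,0]],[[0,0,0],[0,-0.0227,0]],[[0,0,0],[0,-0.0227,0]],[[0,0,0],[0,-0.0227,0]],[[0,0,0],[0,-0.0227,0]],[[0,0,0],[0,-0.0227,0]],[[0,0,0],[0,-0.0227,0]],[[0,0,0],[0,-0.0227,0]],[[0,0,0],[0,-0.0227,0]],[[0,0,0],[0,-0.0227,0]],[[0,0,0],[0,0,0]]])

```text
time: 11.7
eef_pos: [0.5004, 0.192, 0.2485]
tcp_rot: [0.51, -0.491, 0.49, -0.508]
contact_force: [-1.3, 0.4, 0.0]
opening: 0.501
```

Request:
send_rows(plan=[[[-0.092,0.35,-0.043],[0,0,0]],[[-0.092,0.35,-0.043],[0,0,0]],[[-0.092,0.35,-0.043],[0,0,0]],[[-0.092,0.35,-0.043],[0,0,0]],[[0,0,0],[0,0,0]],[[0,0,0],[0,0,0]],[[0,0,0],[0,0,0]]])

```text
time: 12.4
eef_pos: [0.4806, 0.2361, 0.0847]
tcp_rot: [-0.508, 0.49, -0.491, 0.511]
contact_force: [0.5, 0.1, 0.4]
opening: 0.5
```

```bash
python3 - <<'E'
from nests import *
s=get_state(); print(s["eef_pos"],R.from_quat(s["tcp_rot"]).as_matrix(),s["contact_force"],s["qpos"])
c=cam("wrist"); cv2.imwrite("pics/w5.png",c["img"])
discs(c)
print(delta([.4773,.2355,.030]))
E
```

```text
[0.4806 0.2361 0.0847] [[ 0.0376  0.0041  0.9993]
 [-0.9993  0.001   0.0375]
 [-0.0008 -1.      0.0042]] [0.4648 0.0518 0.4089] [ 0.2672  0.1736  2.0331 -0.0002  0.9306  0.2297]
disc px [172.3409 276.4697] w [0.4108 0.2022] size [0.0316 0.0345]
disc px [273.2    230.5417] w [0.4763 0.2365] size [0.0347 0.0348]
disc px [273.0099 104.9691] w [0.4738 0.3123] size [0.0462 0.0465]
disc px [144.0832  38.1974] w [0.4018 0.3452] size [0.035  0.0347]
[ 0.0048  0.4597 -0.0321]
```

View pics/w5.png

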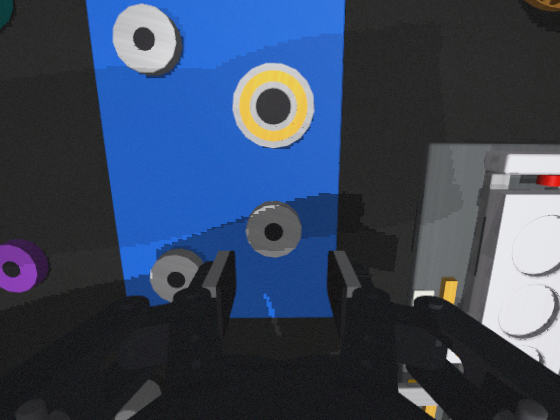

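Request:
send_rows(plan=[[[0,0.15,-0.03],[0,0,0]],[[0,0.15,0],[0,0,0]],[[0,0.15,0],[0,0,0]],[[0,0.025,0],[0,0,0]],[[0,0.02,0],[0,0,0]],[[0,0.02,0],[0,0,0]],[[0,0,0],[0,0,0]],[[0,0,0],[0,0,0]]])

```text
time: 13.25
eef_pos: [0.4755, 0.2361, 0.0214]
tcp_rot: [-0.509, 0.49, -0.49, 0.51]
contact_force: [0.6, -0.3, 0.1]
opening: 0.499
```

Request:
send_rows(plan=[[[0,0.016,0],[0,0,0]],[[0,0.016,0],[0,0,0]],[[0,0,0],[0,0,0]]])

```text
time: 13.55
eef_pos: [0.4746, 0.2359, 0.0164]
tcp_rot: [0.51, -0.49, 0.49, -0.509]
contact_force: [0.6, 0.1, -0.3]
opening: 0.498
```

Request:
send_rows(plan=[[[0,0.016,0.016],[0,0,0]],[[0,0,0],[0,0,0]],[[0,0,0],[0,0,0]]])

```text
time: 13.85
eef_pos: [0.4767, 0.2361, 0.0152]
tcp_rot: [0.51, -0.49, 0.49, -0.509]
contact_force: [-3.0, 0.5, 5.6]
opening: 0.494
```

Request:
send_rows(plan=[[[0,0.016,0],[0,0,0]],[[0,0,0],[0,0,0]],[[0,0,0],[0,0,0]]])

```text
time: 14.15
eef_pos: [0.4768, 0.2362, 0.0151]
tcp_rot: [0.51, -0.49, 0.49, -0.509]
contact_force: [-8.2, -2.9, 17.2]
opening: 0.505
```

Request:
send_rows(plan=[[[0,-0.05,0],[0,0,0]],[[0,-0.025,0],[0,0,0]],[[0,0,0],[0,0,0]],[[0,0,0],[0,0,0]]])

```text
time: 14.55
eef_pos: [0.4767, 0.236, 0.0216]
tcp_rot: [0.51, -0.49, 0.49, -0.51]
contact_force: [0.6, -0.9, 0.8]
opening: 0.505
```

Request:
send_rows(plan=[[[0,0,0],[0,0,0]],[[0,0,0],[0,0,0]],[[0,0,0],[0,0,0]],[[0,0,0],[0,0,0]],[[0,0,0],[0,0,0]]], gripper=1, grip_force=60)

```text
time: 15.05
eef_pos: [0.4768, 0.236, 0.0219]
tcp_rot: [0.51, -0.49, 0.49, -0.51]
contact_force: [-1.4, -0.1, 2.9]
opening: 0.383
```

Request:
send_rows(plan=[[[0,-0.3,0],[0,0,0]],[[0,-0.3,0],[0,0,0]],[[0,0,0],[0,0,0]],[[0,0,0],[0,0,0]],[[0,0,0],[0,0,0]]])

```text
time: 15.55
eef_pos: [0.4754, 0.2356, 0.0921]
tcp_rot: [0.511, -0.491, 0.49, -0.509]
contact_force: [-0.2, 0.2, -1.0]
opening: 0.384
```

```bash
python3 - <<'E'
from nests import *
s=get_state(); print(s["time"],s["eef_pos"],R.from_quat(s["tcp_rot"]).as_matrix(),s["contact_force"],s["opening"])
c=cam("wrist"); cv2.imwrite("pics/w6.png",c["img"])
print(delta([.6374,.2391,.08]))
E
```

```text
15.55 [0.4754 0.2356 0.0921] [[ 0.0391 -0.0031  0.9992]
 [-0.9992 -0.0008  0.0391]
 [ 0.0007 -1.     -0.0031]] [-0.2119  0.2167 -0.9509] 0.38435235114398314
[0.0236 0.0933 1.3515]
```

View pics/w6.png

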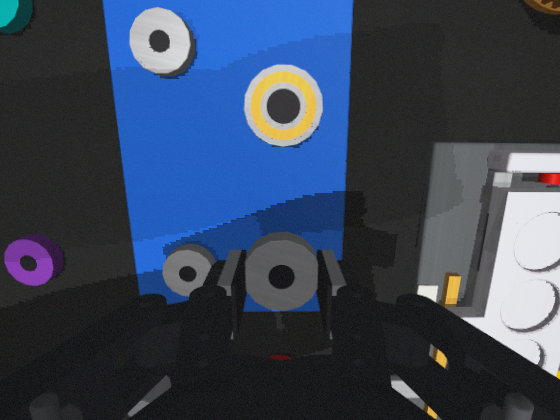

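```bash
cat > held.py <<'E'
from nests import *
def held(c,s,gap=.0069):
    """centre of the held disc's top from its dark hole; gap = disc top below TCP"""
    z=s["eef_pos"][2]-gap; u,v=map(int,proj(c,[[*s["eef_pos"][:2],z]])[0]); b=26
    g=cv2.cvtColor(c["img"],cv2.COLOR_BGR2GRAY)[v-b:v+b,u-b:u+b]
    m=(g<45).astype(np.uint8); n,l,st,ce=cv2.connectedComponentsWithStats(m)
    k=min((i for i in range(1,n) if 150<st[i,4]<1400),key=lambda i:np.hypot(*(ce[i]-b)))
    p=ce[k]+[u-b,v-b]; w=ray(c,[p],z)[0]; t=R.from_quat(s["tcp_rot"]).inv().apply(w-s["eef_pos"])
    print("held px",p,st[k,4],"world",w,"tool off mm",t*1e3); return w
E
python3 - <<'E'
from held import *
s=get_state(); c=cam("wrist"); held(c,s); print(pockets(c,[(.6374,.2391),(.6393,.1952)]))
E
```

```text
held px [281.0525 276.3992] 476 world [0.4756 0.2357 0.0849] tool off mm [-0.0842  6.8986  0.359 ]
[None, array([0.6342, 0.1974])]
```

Request:
send_rows(plan=[[[0.004,0.018,0.27],[0,0,0]],[[0.004,0.018,0.27],[0,0,0]],[[0.004,0.018,0.27],[0,0,0]],[[0.004,0.018,0.27],[0,0,0]],[[0.004,0.018,0.27],[0,0,0]],[[0,0,0],[0,0,0]],[[0,0,0],[0,0,0]],[[0,0,0],[0,0,0]],[[0,0,0],[0,0,0]]])

```text
time: 16.55
eef_pos: [0.6374, 0.2401, 0.0826]
tcp_rot: [0.51, -0.49, 0.49, -0.509]
contact_force: [0.0, -0.2, -0.8]
opening: 0.383
```

```bash
python3 - <<'E'
from held import *
s=get_state(); c=cam("wrist"); cv2.imwrite("pics/w7.png",c["img"]); print(s["eef_pos"]); w=held(c,s)
print(delta(np.r_[.6374,.2391,.0]+np.r_[s["eef_pos"][:2]-w[:2],.052]))
E
```

```text
[0.6374 0.2401 0.0826]
held px [281.0045 276.1558] 443 world [0.6377 0.2403 0.0757] tool off mm [-0.2037  6.8994  0.3359]
[ 0.0102  0.2578 -0.0049]
```

View pics/w7.png

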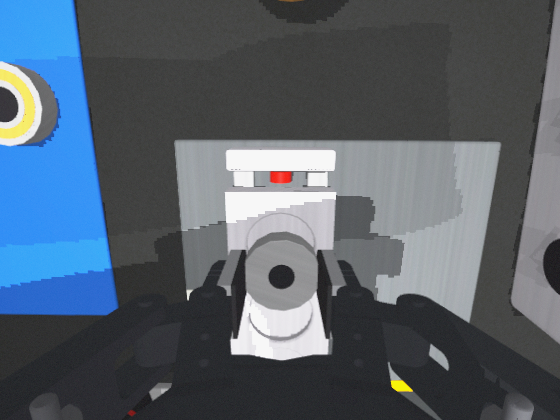

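```bash
python3 - <<'E'
from held import *
c=cam("wrist"); u=np.array([-.0427,.999]); n=np.array([.6374,.2391]); v=np.array([.999,.0427])
for d in (.0195,.032): print(d,proj(c,[[*(n+u*d),.036]]))
print("plate corners",proj(c,[[*(n+u*.032+v*e),.036] for e in (-.03,.03)]))
print("actual end", ray(c,[(227,191),(335,191),(281,214)],.036))
E
```

```text
0.0195 [[279.7965 212.8845]]
0.032 [[279.7043 190.6518]]
plate corners [[224.3429 190.8303]
 [335.0859 190.506 ]]
actual end [[0.6075 0.2697 0.036 ]
 [0.666  0.2721 0.036 ]
 [0.6373 0.258  0.036 ]]
```

Request:
send_rows(plan=[[[0.008,0.1,0.002],[0,0,0]],[[0,0.1,0],[0,0,0]],[[0,0.04,0],[0,0,0]],[[0,0.027,0],[0,0,0]],[[0,0,0],[0,0,0]],[[0,0,0],[0,0,0]]])

```text
time: 17.25
eef_pos: [0.6384, 0.2389, 0.0503]
tcp_rot: [0.51, -0.491, 0.49, -0.509]
contact_force: [-1.4, -1.3, -1.4]
opening: 0.381
```

Request:
send_rows(plan=[[[0,0,0],[0,0,0]],[[0,0,0],[0,0,0]],[[0,0,0],[0,0,0]],[[0,-0.15,0],[0,0,0]],[[0,-0.35,0],[0,0,0]],[[0,-0.35,0],[0,0,0]],[[0,0,0],[0,0,0]],[[0,0,0],[0,0,0]],[[0,0,0],[0,0,0]]], gripper=0.5)

```text
time: 18.15
eef_pos: [0.6385, 0.2389, 0.1529]
tcp_rot: [0.51, -0.49, 0.49, -0.509]
contact_force: [0.8, -0.8, -0.6]
opening: 0.501
```

```bash
python3 - <<'E'
from held import *
s=get_state(); c=cam("wrist"); cv2.imwrite("pics/w8.png",c["img"]); print(s["eef_pos"],s["tcp_rot"])
print(delta([.414,.1998,.09])); print(pockets(c,[(.6393,.1952),(.6411,.1512)]))
for z in (.043,.048): print(ray(c,[(281,255)],z))
g=cv2.cvtColor(c["img"],cv2.COLOR_BGR2GRAY)
E
```

```text
[0.6385 0.2389 0.1529] [ 0.5099 -0.4903  0.49   -0.5094]
[ 0.2516  0.52   -1.8779]
[array([0.6381, 0.1966]), array([0.6405, 0.1538])]
[[0.6401 0.2057 0.043 ]]
[[0.6401 0.2079 0.048 ]]
```

View pics/w8.png

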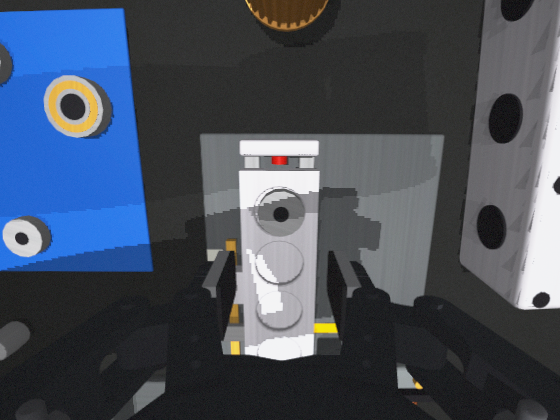

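Disc 1 is seated in nest 1, centred at (281,212) in the pocket. Next is disc B.

Request:
send_rows(plan=[[[0.042,0.087,-0.313],[0,0,0]],[[0.042,0.087,-0.313],[0,0,0]],[[0.042,0.087,-0.313],[0,0,0]],[[0.042,0.087,-0.313],[0,0,0]],[[0.042,0.087,-0.313],[0,0,0]],[[0.042,0.087,-0.313],[0,0,0]],[[0,0,0],[0,0,0]],[[0,0,0],[0,0,0]],[[0,0,0],[0,0,0]]])

```text
time: 19.1
eef_pos: [0.4164, 0.2002, 0.0909]
tcp_rot: [-0.509, 0.49, -0.49, 0.51]
contact_force: [-0.1, 0.6, -0.4]
opening: 0.497
```

```bash
python3 - <<'E'
from held import *
s=get_state(); c=cam("wrist"); cv2.imwrite("pics/w9.png",c["img"]); print(s["eef_pos"],s["tcp_rot"],s["qpos"])
discs(c); print(delta([.414,.1999,.0219]))
E
```

```text
[0.4164 0.2002 0.0909] [-0.5092  0.4898 -0.4905  0.5101] [ 0.228   0.0057  2.2021 -0.0001  0.9322  0.189 ]
disc px [344.3115 264.342 ] w [0.4604 0.1763] size [0.0147 0.0138]
disc px [274.7942 226.0976] w [0.4128 0.2015] size [0.0347 0.037 ]
disc px [387.4314  45.5404] w [0.4732 0.3119] size [0.0494 0.0485]
disc px [264.042  -12.4538] w [0.4022 0.3383] size [0.0276 0.0082]
[ 0.0022  0.5773 -0.0244]
```

Request:
send_rows(plan=[[[-0.004,0.15,-0.024],[0,0,0]],[[0,0.2,0],[0,0,0]],[[0,0.15,0],[0,0,0]],[[0,0.075,0],[0,0,0]],[[0,0,0],[0,0,0]],[[0,0,0],[0,0,0]]])

```text
time: 19.75
eef_pos: [0.4133, 0.2006, 0.0221]
tcp_rot: [-0.509, 0.49, -0.49, 0.51]
contact_force: [-0.2, 0.0, 0.7]
opening: 0.5
```

Request:
send_rows(plan=[[[0,0,0],[0,0,0]],[[0,0,0],[0,0,0]],[[0,0,0],[0,0,0]],[[0,0,0],[0,0,0]],[[0,0,0],[0,0,0]]], gripper=1, grip_force=60)

```text
time: 20.25
eef_pos: [0.4135, 0.2007, 0.0229]
tcp_rot: [-0.509, 0.489, -0.491, 0.511]
contact_force: [-0.2, -0.2, 5.3]
opening: 0.376
```

Request:
send_rows(plan=[[[0,-0.3,0],[0,0,0]],[[0,-0.35,0],[0,0,0]],[[0,0,0],[0,0,0]],[[0,0,0],[0,0,0]]])

```text
time: 20.65
eef_pos: [0.4128, 0.2005, 0.1005]
tcp_rot: [-0.509, 0.49, -0.491, 0.511]
contact_force: [-0.4, 0.3, -1.2]
opening: 0.379
```

```bash
python3 - <<'E'
from held import *
s=get_state(); c=cam("wrist"); cv2.imwrite("pics/w10.png",c["img"]); print(s["eef_pos"],s["opening"])
w=held(c,s,.0072); print(delta(np.r_[.6393,.1952,.082]))
E
```

```text
[0.4128 0.2005 0.1005] 0.37938100743830133Traceback (most recent call last):
  File "<stdin>", line 3, in <module>
  File "held.py", line 7, in held
    k=min((i for i in range(1,n) if 150<st[i,4]<1400),key=lambda i:np.hypot(*(ce[i]-b)))
ValueError: min() iterable argument is empty
```

```bash
sed -i 's/(g<45)/(g<.5*np.percentile(g,75))/; s/b=26/b=22/' held.py; python3 - <<'E'
from held import *
s=get_state(); c=cam("wrist")
print(delta(np.r_[.6413,.1514,.082]));w=held(c,s,.0075)
E
```

```text
[0.4806 0.1308 1.9024]
held px [281.0923 276.6588] 466 world [0.412  0.1999 0.0915] tool off mm [0.3455 7.4999 0.3743]
```

Request:
send_rows(plan=[[[0.069,0.019,0.272],[0,0,0]],[[0.069,0.019,0.272],[0,0,0]],[[0.069,0.019,0.272],[0,0,0]],[[0.069,0.019,0.272],[0,0,0]],[[0.069,0.019,0.272],[0,0,0]],[[0.069,0.019,0.272],[0,0,0]],[[0.069,0.019,0.272],[0,0,0]],[[0,0,0],[0,0,0]],[[0,0,0],[0,0,0]],[[0,0,0],[0,0,0]]])

```text
time: 21.75
eef_pos: [0.6408, 0.1515, 0.0815]
tcp_rot: [0.511, -0.491, 0.489, -0.509]
contact_force: [-0.5, 0.5, -1.9]
opening: 0.381
```

```bash
python3 - <<'E'
from held import *
s=get_state(); c=cam("wrist"); cv2.imwrite("pics/w11.png",c["img"]); print(s["eef_pos"],s["opening"]); w=held(c,s,.0079)
print(delta(np.r_[.6413,.1514,.0]+np.r_[s["eef_pos"][:2]-w[:2],.0515]))
E
```

```text
[0.6408 0.1515 0.0815] 0.3812817232412824
held px [281.0021 276.5915] 470 world [0.6411 0.151  0.0736] tool off mm [0.5127 7.8987 0.3377]
[-0.0018  0.2548  0.0015]
```

Nearly on target. Lowering.

Request:
send_rows(plan=[[[-0.002,0.1,0.002],[0,0,0]],[[0,0.1,0],[0,0,0]],[[0,0.04,0],[0,0,0]],[[0,0.015,0],[0,0,0]],[[0,0,0],[0,0,0]],[[0,0,0],[0,0,0]]])

```text
time: 22.4
eef_pos: [0.6417, 0.1516, 0.0521]
tcp_rot: [0.511, -0.491, 0.489, -0.509]
contact_force: [-2.3, 0.6, -2.3]
opening: 0.376
```

Request:
send_rows(plan=[[[0,0.008,0],[0,0,0]],[[0,0,0],[0,0,0]],[[0,0,0],[0,0,0]],[[0,0,0],[0,0,0]],[[0,-0.15,0],[0,0,0]],[[0,-0.35,0],[0,0,0]],[[0,-0.35,0],[0,0,0]],[[0,0,0],[0,0,0]],[[0,0,0],[0,0,0]],[[0,0,0],[0,0,0]]], gripper=0.5)

```text
time: 23.4
eef_pos: [0.6422, 0.1516, 0.1533]
tcp_rot: [0.51, -0.49, 0.49, -0.509]
contact_force: [-0.3, -0.1, -0.6]
opening: 0.498
```

```bash
python3 - <<'E'
from held import *
s=get_state(); c=cam("wrist"); cv2.imwrite("pics/w12.png",c["img"]); print(s["eef_pos"],s["tcp_rot"])
print(delta([.4025,.345,.09])); print(pockets(c,[(.6393,.1952)]))
E
```

```text
[0.6422 0.1516 0.1533] [ 0.51   -0.4905  0.4898 -0.5093]
[-1.689   0.5257 -1.9286]
[array([0.6393, 0.1961])]
```

View pics/w12.png

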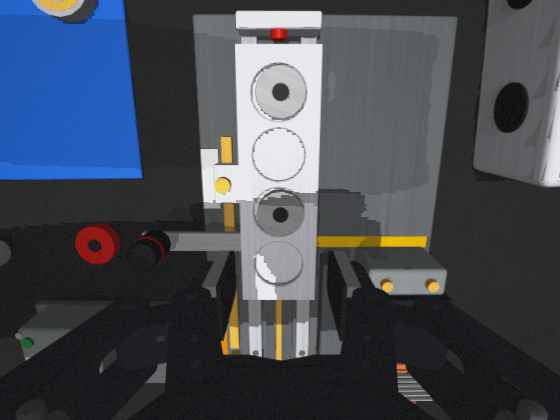

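Discs are seated in nest 1 (280,92) and nest 3 (280,214). Now disc C.

Request:
send_rows(plan=[[[-0.241,0.075,-0.2755],[0,0,0]],[[-0.241,0.075,-0.2755],[0,0,0]],[[-0.241,0.075,-0.2755],[0,0,0]],[[-0.241,0.075,-0.2755],[0,0,0]],[[-0.241,0.075,-0.2755],[0,0,0]],[[-0.241,0.075,-0.2755],[0,0,0]],[[-0.241,0.075,-0.2755],[0,0,0]],[[0,0,0],[0,0,0]],[[0,0,0],[0,0,0]],[[0,0,0],[0,0,0]]])

```text
time: 24.45
eef_pos: [0.4045, 0.3444, 0.0907]
tcp_rot: [0.51, -0.49, 0.49, -0.509]
contact_force: [-0.1, -0.9, -0.3]
opening: 0.498
```

```bash
python3 - <<'E'
from held import *
s=get_state(); c=cam("wrist"); cv2.imwrite("pics/w13.png",c["img"]); print(s["eef_pos"],s["tcp_rot"])
discs(c); print(delta([.4022,.345,.0219]))
E
```

```text
[0.4045 0.3444 0.0907] [ 0.5096 -0.4902  0.4904 -0.5094]
disc px [382.3605 277.5599] w [0.4752 0.3117] size [0.0251 0.0246]
disc px [372.3747 272.095 ] w [0.4679 0.3155] size [0.057  0.0464]
disc px [275.6205 223.9807] w [0.4012 0.3472] size [0.0346 0.0368]
[-0.0069  0.5754 -0.0228]
```

Request:
send_rows(plan=[[[-0.013,0.15,-0.024],[0,0,0]],[[0,0.2,0],[0,0,0]],[[0,0.15,0],[0,0,0]],[[0,0.075,0],[0,0,0]],[[0,0,0],[0,0,0]],[[0,0,0],[0,0,0]]])

```text
time: 25.1
eef_pos: [0.4019, 0.3462, 0.0225]
tcp_rot: [-0.509, 0.49, -0.491, 0.51]
contact_force: [-0.3, 0.1, 0.2]
opening: 0.499
```

Request:
send_rows(plan=[[[0,0,0],[0,0,0]],[[0,0,0],[0,0,0]],[[0,0,0],[0,0,0]],[[0,0,0],[0,0,0]],[[0,0,0],[0,0,0]]], gripper=1, grip_force=60)

```text
time: 25.6
eef_pos: [0.4022, 0.3468, 0.0235]
tcp_rot: [-0.509, 0.49, -0.491, 0.511]
contact_force: [0.5, -2.0, 6.3]
opening: 0.375
```

Request:
send_rows(plan=[[[0,-0.3,0],[0,0,0]],[[0,-0.35,0],[0,0,0]],[[0,0,0],[0,0,0]],[[0,0,0],[0,0,0]]])

```text
time: 26.0
eef_pos: [0.4013, 0.3468, 0.101]
tcp_rot: [-0.509, 0.49, -0.49, 0.511]
contact_force: [0.8, -0.1, -1.2]
opening: 0.381
```

```bash
python3 - <<'E'
from held import *
s=get_state(); c=cam("wrist"); cv2.imwrite("pics/w14.png",c["img"]); print(s["eef_pos"],s["opening"])
print(delta(np.r_[.6397,.1952,.082])); w=held(c,s,.0075)
E
```

```text
[0.4013 0.3468 0.101 ] 0.38071703712609883
[1.3349 0.144  1.9449]
held px [281.1075 276.4731] 465 world [0.4017 0.3466 0.0935] tool off mm [0.2543 7.5006 0.3787]
```

Request:
send_rows(plan=[[[0.1907,0.02,0.2778],[0,0,0]],[[0.1907,0.02,0.2778],[0,0,0]],[[0.1907,0.02,0.2778],[0,0,0]],[[0.1907,0.02,0.2778],[0,0,0]],[[0.1907,0.02,0.2778],[0,0,0]],[[0.1907,0.02,0.2778],[0,0,0]],[[0.1907,0.02,0.2778],[0,0,0]],[[0,0,0],[0,0,0]],[[0,0,0],[0,0,0]],[[0,0,0],[0,0,0]]])

```text
time: 27.05
eef_pos: [0.6383, 0.1958, 0.0811]
tcp_rot: [0.511, -0.491, 0.489, -0.509]
contact_force: [-0.8, -0.7, -0.6]
opening: 0.372
```

```bash
python3 - <<'E'
from held import *
s=get_state(); c=cam("wrist"); cv2.imwrite("pics/w15.png",c["img"]); print(s["eef_pos"],s["opening"]); w=held(c,s,.0085)
print(delta(np.r_[.6397,.1953,.0]+np.r_[s["eef_pos"][:2]-w[:2],.052]))
E
```

```text
[0.6383 0.1958 0.0811] 0.37235920958469293
held px [281.0192 276.391 ] 468 world [0.6387 0.1951 0.0726] tool off mm [0.7134 8.4988 0.3461]
[0.0009 0.2466 0.0085]
```

Request:
send_rows(plan=[[[0,0.1,0.003],[0,0,0]],[[0,0.1,0],[0,0,0]],[[0,0.04,0],[0,0,0]],[[0,0.012,0],[0,0,0]],[[0,0,0],[0,0,0]],[[0,0,0],[0,0,0]]])

```text
time: 27.7
eef_pos: [0.64, 0.1954, 0.0524]
tcp_rot: [0.51, -0.491, 0.49, -0.509]
contact_force: [-1.7, 0.6, -1.6]
opening: 0.376
```

Request:
send_rows(plan=[[[0,0.006,0],[0,0,0]],[[0,0,0],[0,0,0]],[[0,0,0],[0,0,0]],[[0,0,0],[0,0,0]],[[0,-0.15,0],[0,0,0]],[[0,-0.35,0],[0,0,0]],[[0,-0.35,0],[0,0,0]],[[0,0,0],[0,0,0]],[[0,0,0],[0,0,0]]], gripper=0.5)

```text
time: 28.6
eef_pos: [0.642, 0.1956, 0.1577]
tcp_rot: [-0.508, 0.489, -0.491, 0.511]
contact_force: [-0.3, 0.5, -0.4]
opening: 0.498
```

Request:
send_rows(plan=[[[0,0,0],[0,0.0227,0]],[[0,0,0],[0,0.0227,0]],[[0,0,0],[0,0.0227,0]],[[0,0,0],[0,0.0227,0]],[[0,0,0],[0,0.0227,0]],[[0,0,0],[0,0.0227,0]],[[0,0,0],[0,0.0227,0]],[[0,0,0],[0,0.0227,0]],[[0,0,0],[0,0.0227,0]],[[0,0,0],[0,0.0227,0]],[[0,0,0],[0,0.0227,0]],[[0,0,0],[0,0,0]]])

```text
time: 29.8
eef_pos: [0.6395, 0.1952, 0.1523]
tcp_rot: [0.016, -0.707, 0.707, -0.013]
contact_force: [-0.1, 0.2, -0.0]
opening: 0.499
```

```bash
python3 - <<'E'
from held import *
s=get_state(); c=cam("wrist"); cv2.imwrite("pics/w16.png",c["img"]); print(s["eef_pos"],R.from_quat(s["tcp_rot"]).as_matrix(),s["qpos"])
print(delta([.5443,.1188,.10]))
E
```

```text
[0.6395 0.1952 0.1523] [[-0.9991 -0.0033  0.0411]
 [-0.0411 -0.0005 -0.9992]
 [ 0.0034 -1.      0.0004]] [ 0.1447  0.3581  1.6627 -0.      1.1242  1.6744]
[0.8205 0.4404 0.6012]
```

View pics/w16.png

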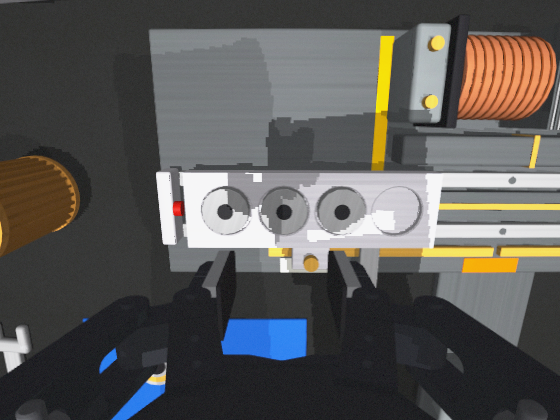

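All three discs sit flat in nests 1–3, at (225,211), (284,211) and (342,211). Going to the handle.

Request:
send_rows(plan=[[[0.205,0.11,0.15],[0,0,0]],[[0.205,0.11,0.15],[0,0,0]],[[0.205,0.11,0.15],[0,0,0]],[[0.205,0.11,0.15],[0,0,0]],[[0,0,0],[0,0,0]],[[0,0.14,0],[0,0,0]],[[0,0.14,0],[0,0,0]],[[0,0.14,0],[0,0,0]],[[0,0,0],[0,0,0]],[[0,0,0],[0,0,0]]])

```text
time: 30.85
eef_pos: [0.5457, 0.1197, 0.0511]
tcp_rot: [-0.015, 0.707, -0.707, 0.015]
contact_force: [-0.4, 0.7, -0.3]
opening: 0.5
```

Request:
send_rows(plan=[[[0,0,0],[0,0,0]],[[0,0,0],[0,0,0]],[[0,0,0],[0,0,0]],[[0,0,0],[0,0,0]],[[0,0,0],[0,0,0]]], gripper=1, grip_force=30)

```text
time: 31.35
eef_pos: [0.5464, 0.1189, 0.0524]
tcp_rot: [0.014, -0.707, 0.707, -0.016]
contact_force: [-0.6, -4.3, 5.2]
opening: 0.267
```

Request:
send_rows(plan=[[[0,0,0.03],[0,0,0]],[[0,0,0.06],[0,0,0]],[[0,0,0.09],[0,0,0]],[[0,0,0.11],[0,0,0]],[[0,0,0.12],[0,0,0]],[[0,0,0.12],[0,0,0]],[[0,0,0.12],[0,0,0]],[[0,0,0.12],[0,0,0]],[[0,0,0.12],[0,0,0]],[[0,0,0.12],[0,0,0]],[[0,0,0.1],[0,0,0]],[[0,0,0.08],[0,0,0]]])

```text
time: 32.55
eef_pos: [0.5516, -0.0221, 0.0524]
tcp_rot: [-0.014, 0.708, -0.706, 0.014]
contact_force: [-2.1, 4.9, 8.4]
opening: 0.268
```

Request:
send_rows(plan=[[[0,0,0.06],[0,0,0]],[[0,0,0.05],[0,0,0]],[[0,0,0.04],[0,0,0]],[[0,0,0.03],[0,0,0]],[[0,0,0],[0,0,0]],[[0,0,0],[0,0,0]],[[0,0,0],[0,0,0]]])

```text
time: 33.25
eef_pos: [0.5525, -0.045, 0.0524]
tcp_rot: [0.014, -0.707, 0.707, -0.015]
contact_force: [-3.9, -1.3, 7.2]
opening: 0.266
```

Request:
send_rows(plan=[[[0,0,0],[0,0,0]],[[0,0,0],[0,0,0]],[[0,0,0],[0,0,0]],[[0,0,0],[0,0,0]],[[0,-0.2,0],[0,0,0]],[[0.1,-0.3,0],[0,0,0]],[[0.1,-0.3,0],[0,0,0]],[[0.1,-0.2,0],[0,0,0]],[[0,0,0],[0,0,0]],[[0,0,0],[0,0,0]],[[0,0,0],[0,0,0]]], gripper=0.5)

```text
time: 34.35
eef_pos: [0.5154, -0.046, 0.1692]
tcp_rot: [-0.015, 0.707, -0.707, 0.014]
contact_force: [0.3, 0.0, -0.9]
opening: 0.5
```

```bash
python3 - <<'E'
from held import *
s=get_state(); c=cam("wrist"); cv2.imwrite("pics/w17.png",c["img"]); print(s["time"],s["eef_pos"],s["qpos"])
hsv=cv2.cvtColor(c["img"],cv2.COLOR_BGR2HSV)
for ce,st in blobs(c["img"],(5,170,60),(18,255,255),40): print("orange",ce,st,ray(c,[ce],.0105),ray(c,[ce],.068))
for ce,st in blobs(c["img"],(18,120,90),(35,255,255),15): print("yellow",ce,st,ray(c,[ce],.036))
E
```

```text
34.35 [ 0.5154 -0.046   0.1692] [-0.2854  0.0172  2.0257  0.0002  1.1014  1.2443]
orange [225.2363 110.0179] [ 196  102   60   17 1007] [[0.5888 0.0048 0.0105]] [[ 0.5876 -0.0047  0.068 ]]
orange [236.5977 285.8506] [233 272   7  29  87] [[ 0.4266 -0.0055  0.0105]] [[ 0.4579 -0.013   0.068 ]]
yellow [81.4851 35.7612] [ 78  15   8  42 134] [[0.637 0.106 0.036]]
yellow [360.7661  34.9482] [354  14  15  43 560] [[ 0.6447 -0.0973  0.036 ]]
yellow [110.9117  91.9095] [  28   74  172   41 2220] [[0.5984 0.0873 0.036 ]]
yellow [358.1536  92.1967] [ 296   74  127   42 1764] [[ 0.6053 -0.0992  0.036 ]]
yellow [217.6267  87.7926] [210  80  16  17 217] [[0.6041 0.0063 0.036 ]]
yellow [10.2242 92.3587] [  0  87  22  11 223] [[0.596  0.1661 0.036 ]]
yellow [257.6784  90.9649] [241  86  34  11 370] [[ 0.603  -0.0238  0.036 ]]
yellow [449.1019  92.6919] [430  87  39  12 422] [[ 0.6083 -0.1682  0.036 ]]
```

View pics/w17.png

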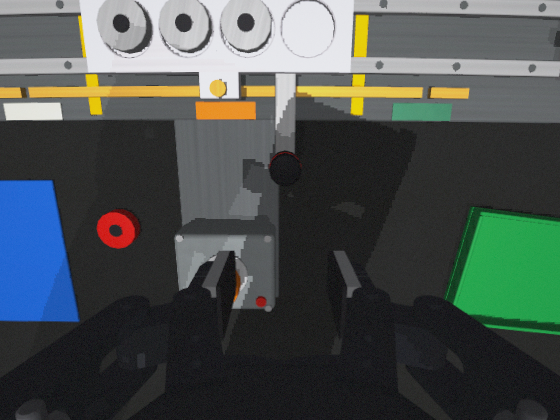

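The pointer at (218,88) is aligned with the orange middle label at (226,110) to under 1 mm in world terms, so the carrier is in the middle detent with its discs seated. Next is the knob.

Request:
send_rows(plan=[[[0.155,0.1,-0.133],[0,0,0]],[[0.155,0.1,-0.133],[0,0,0]],[[0.155,0.1,-0.134],[0,0,0]],[[0,0.19,0],[0,0,0]],[[0,0,0],[0,0,0]],[[0,0,0],[0,0,0]],[[0,0,0],[0,0,0]]], gripper=0.42)

```text
time: 35.1
eef_pos: [0.4593, -0.001, 0.1128]
tcp_rot: [0.014, -0.707, 0.707, -0.015]
contact_force: [-0.3, 0.2, 0.4]
opening: 0.575
```

```bash
python3 - <<'E'
from held import *
s=get_state(); c=cam("wrist"); cv2.imwrite("pics/w18.png",c["img"]); print(s["time"],s["eef_pos"],s["opening"])
for ce,st in blobs(c["img"],(5,170,60),(18,255,255),40): print("orange",ce,st,ray(c,[ce],.075))
print("proj",proj(c,[[.4577,-.0003,.075]]))
E
```

```text
35.1 [ 0.4593 -0.001   0.1128] 0.575025450886542
orange [275.9019 239.0294] [ 255  220   52   50 1223] [[0.4652 0.0028 0.075 ]]
proj [[281.1849 252.3546]]
```

Request:
send_rows(plan=[[[0,0.12,0],[0,0,0]],[[0,0.12,0],[0,0,0]],[[0,0.1,0],[0,0,0]],[[0,0,0],[0,0,0]],[[0,0,0],[0,0,0]]])

```text
time: 35.65
eef_pos: [0.4586, -0.0008, 0.0716]
tcp_rot: [0.014, -0.707, 0.707, -0.014]
contact_force: [0.9, 0.2, -0.1]
opening: 0.582
```

Request:
send_rows(plan=[[[0,0,0],[0,0,0]],[[0,0,0],[0,0,0]],[[0,0,0],[0,0,0]],[[0,0,0],[0,0,0]],[[0,0,0],[0,0,0]],[[0,0,0],[0,0,0]]], gripper=1, grip_force=70)

```text
time: 36.25
eef_pos: [0.4591, -0.0007, 0.0725]
tcp_rot: [0.014, -0.707, 0.707, -0.015]
contact_force: [-1.9, -0.2, 4.7]
opening: 0.319
```

Request:
send_rows(plan=[[[0,-0.03,0],[0,0,0]],[[0,-0.03,0],[0,0,0]],[[0,-0.03,0],[0,0,0]],[[0,-0.03,0],[0,0,0]],[[0,-0.02,0],[0,0,0]],[[0,0,0],[0,0,0]],[[0,0,0],[0,0,0]]])

```text
time: 36.95
eef_pos: [0.4589, -0.0007, 0.0881]
tcp_rot: [0.014, -0.707, 0.707, -0.015]
contact_force: [5.0, -0.3, -6.0]
opening: 0.319
```

Request:
send_rows(plan=[[[0,-0.02,0],[0,0,0]],[[0,0,0],[0,0,0]],[[0,0,0],[0,0,0]]])

```text
time: 37.25
eef_pos: [0.4588, -0.0007, 0.0889]
tcp_rot: [0.013, -0.707, 0.707, -0.016]
contact_force: [10.6, -0.8, -17.0]
opening: 0.32
```

At the stop: 16.4 mm travel, force rising to 17 N. Hold, then let go.

Request:
send_rows(plan=[[[0,0,0],[0,0,0]],[[0,0,0],[0,0,0]],[[0,0,0],[0,0,0]],[[0,0,0],[0,0,0]],[[0,0,0],[0,0,0]]])

```text
time: 37.75
eef_pos: [0.4588, -0.0007, 0.0888]
tcp_rot: [0.013, -0.707, 0.707, -0.016]
contact_force: [10.8, -0.8, -16.6]
opening: 0.317
```

Request:
send_rows(plan=[[[0,0,0],[0,0,0]],[[0,0,0],[0,0,0]],[[0,0,0],[0,0,0]],[[0,0,0],[0,0,0]],[[0,-0.2,0],[0,0,0]],[[0,-0.2,0],[0,0,0]],[[0,0,0],[0,0,0]],[[0,0,0],[0,0,0]]], gripper=0.42)

```text
time: 38.55
eef_pos: [0.4585, -0.0007, 0.139]
tcp_rot: [0.014, -0.707, 0.707, -0.015]
contact_force: [0.3, -0.8, 0.9]
opening: 0.584
```

```bash
python3 - <<'E'
from held import *
s=get_state(); print(s["time"],s["eef_pos"])
c=cam("side"); cv2.imwrite("pics/s3.png",cv2.resize(c["img"][160:300,90:370],None,fx=2.8,fy=2.8,interpolation=cv2.INTER_CUBIC))
# knob height: compare with the start picture
for f in (cv2.imread("pics/side0.png"),c["img"]):
    print([ (ce,st[:5]) for ce,st in blobs(f[205:250,250:295],(3,150,60),(18,255,255),20)])
print(delta([.5524,-.047,.10]))
E
```

```text
38.55 [ 0.4585 -0.0007  0.139 ]
[(array([19.0685, 17.3014]), array([14, 12, 11, 11, 73], dtype=int32))]
[(array([19.1562, 16.8333]), array([14, 12, 11, 11, 96], dtype=int32))]
[-0.7719  0.3158  0.4192]
```

Knob is home, in the same pixel box as at the start. Back to the handle.

Request:
send_rows(plan=[[[-0.257,0.1,0.14],[0,0,0]],[[-0.257,0.1,0.14],[0,0,0]],[[-0.257,0.1,0.14],[0,0,0]],[[0,0,0],[0,0,0]],[[0,0.14,0],[0,0,0]],[[0,0.14,0],[0,0,0]],[[0,0.14,0],[0,0,0]],[[0,0,0],[0,0,0]],[[0,0,0],[0,0,0]]])

```text
time: 39.5
eef_pos: [0.5517, -0.0468, 0.0515]
tcp_rot: [-0.015, 0.707, -0.707, 0.014]
contact_force: [0.3, -0.4, -0.5]
opening: 0.58
```

Request:
send_rows(plan=[[[0,0,0],[0,0,0]],[[0,0,0],[0,0,0]],[[0,0,0],[0,0,0]],[[0,0,0],[0,0,0]],[[0,0,0],[0,0,0]]], gripper=1, grip_force=30)

```text
time: 40.0
eef_pos: [0.5534, -0.0473, 0.0534]
tcp_rot: [0.014, -0.707, 0.707, -0.015]
contact_force: [-1.8, 0.4, 5.8]
opening: 0.269
```

Request:
send_rows(plan=[[[0,0,0.03],[0,0,0]],[[0,0,0.06],[0,0,0]],[[0,0,0.09],[0,0,0]],[[0,0,0.11],[0,0,0]],[[0,0,0.12],[0,0,0]],[[0,0,0.12],[0,0,0]],[[0,0,0.12],[0,0,0]],[[0,0,0.12],[0,0,0]],[[0,0,0.12],[0,0,0]],[[0,0,0.12],[0,0,0]],[[0,0,0.1],[0,0,0]],[[0,0,0.08],[0,0,0]]])

```text
time: 41.2
eef_pos: [0.5587, -0.1895, 0.0534]
tcp_rot: [-0.015, 0.708, -0.706, 0.014]
contact_force: [-4.0, 5.2, 8.5]
opening: 0.266
```

Request:
send_rows(plan=[[[0,0,0.06],[0,0,0]],[[0,0,0.05],[0,0,0]],[[0,0,0.04],[0,0,0]],[[0,0,0.03],[0,0,0]],[[0,0,0],[0,0,0]],[[0,0,0],[0,0,0]],[[0,0,0],[0,0,0]]])

```text
time: 41.9
eef_pos: [0.5595, -0.2124, 0.0533]
tcp_rot: [0.015, -0.706, 0.707, -0.014]
contact_force: [-2.8, -1.3, 6.4]
opening: 0.269
```

Request:
send_rows(plan=[[[0,0,0],[0,0,0]],[[0,0,0],[0,0,0]],[[0,0,0],[0,0,0]],[[0,0,0],[0,0,0]],[[0,-0.2,0],[0,0,0]],[[0,-0.35,0],[0,0,0]],[[0.1,-0.35,0],[0,0,0]],[[0.1,-0.35,0],[0,0,0]],[[0.1,-0.35,0],[0,0,0]],[[0,0,0],[0,0,0]],[[0,0,0],[0,0,0]]], gripper=0.5)

```text
time: 43.0
eef_pos: [0.524, -0.2132, 0.2456]
tcp_rot: [0.013, -0.706, 0.708, -0.015]
contact_force: [0.2, -0.2, -1.4]
opening: 0.502
```

```bash
cat > tray.py <<'E'
from held import *
def tray(c):
    m=cv2.inRange(cv2.cvtColor(c["img"],cv2.COLOR_BGR2HSV),(45,120,40),(80,255,255))
    k=max(cv2.findContours(m,0,1)[0],key=cv2.contourArea); r=cv2.minAreaRect(ray(c,cv2.convexHull(k)[:,0],.018)[:,:2].astype(np.float32)*1000)
    print("tray mm",r)
E
python3 - <<'E'
from tray import *
s=get_state(); c=cam("wrist"); cv2.imwrite("pics/w19.png",c["img"]); print(s["time"],s["eef_pos"],s["qpos"])
tray(c)
for ce,st in blobs(c["img"],(75,60,30),(95,255,255),100): print("teal label",ce,st,ray(c,[(st[0]+st[2]/2-.5,ce[1])],.0105))
for ce,st in blobs(c["img"],(18,120,90),(35,255,255),15): print("yellow",ce,st,ray(c,[ce],.036))
o=np.array([.647,.0117]);u=np.array([-.0427,.999])
print([proj(c,[[*(o+u*(-.165+.066-.044*i)),.043]])[0] for i in range(4)])
E
```

```text
43.0 [ 0.524  -0.2132  0.2456] [-0.5658  0.0446  1.8504  0.0001  1.2432  0.9641]
tray mm ((449.722900390625, -299.72119140625), (166.3262176513672, 119.31368255615234), 84.9356460571289)
teal label [233.7251 116.174 ] [211 109  47  15 684] [[ 0.5945 -0.1596  0.0105]]
yellow [51.3014  7.6438] [48  0  7 16 73] [[0.6865 0.0084 0.036 ]]
yellow [176.   9.] [171   0  11  19 197] [[ 0.6881 -0.1088  0.036 ]]
yellow [63.7475 58.2865] [  0  55 127   8 705] [[0.6424 0.0013 0.036 ]]
yellow [154.6782 101.8851] [  80   89  136   31 1358] [[ 0.6049 -0.085   0.036 ]]
yellow [229.7788  99.5044] [224  94  12  12 113] [[ 0.6098 -0.1589  0.036 ]]
yellow [256.9471 101.0235] [248  97  19   9 170] [[ 0.6094 -0.1855  0.036 ]]
yellow [ 36.3556 101.9233] [  0  98  75   9 613] [[0.6013 0.0339 0.036 ]]
yellow [ 80.1534 116.3252] [ 59 111  44  12 489] [[ 0.5887 -0.0091  0.036 ]]
[array([151.7801,  49.5533]), array([198.9408,  49.0214]), array([246.4032,  48.6904]), array([293.9895,  48.5607])]
```

View pics/w19.png

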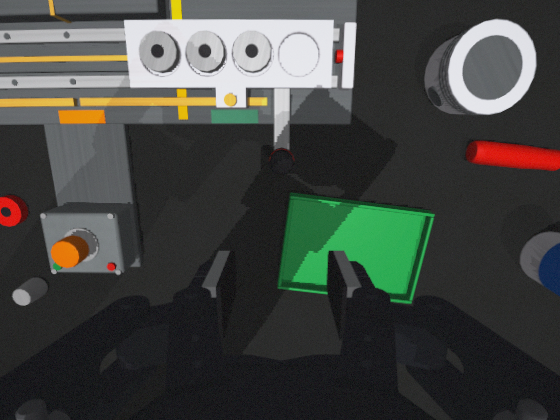

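The pointer at (230,100) lines up with the teal label at (234,116) to under 1 mm, so the carrier is in the unload detent. Discs are at (157,51), (205,51) and (252,51), and the tray is clear to the right of the handle.

Request:
send_rows(plan=[[[0,0,0],[0,-0.0227,0]],[[0,0,0],[0,-0.0227,0]],[[0,0,0],[0,-0.0227,0]],[[0,0,0],[0,-0.0227,0]],[[0,0,0],[0,-0.0227,0]],[[0,0,0],[0,-0.0227,0]],[[0,0,0],[0,-0.0227,0]],[[0,0,0],[0,-0.0227,0]],[[0,0,0],[0,-0.0227,0]],[[0,0,0],[0,-0.0227,0]],[[0,0,0],[0,-0.0227,0]],[[0,0,0],[0,0,0]]])

```text
time: 44.25
eef_pos: [0.5229, -0.2123, 0.2413]
tcp_rot: [0.51, -0.492, 0.488, -0.509]
contact_force: [-0.5, 0.1, -0.8]
opening: 0.498
```

```bash
python3 - <<'E'
from tray import *
s=get_state(); print(s["eef_pos"],s["qpos"])
import pickle
img=cv2.imread("pics/w19.png"); c=cam("wrist"); 
# discs from w19 with its pose
T=np.eye(4); T[:3,:3]=R.from_quat([.0135,-.7068,.7072,-.0143]).as_matrix(); T[:3,3]=[.524,-.2132,.2456]; c2=dict(c); c2["world_from_camera"]=T@c["mount"]
g=cv2.cvtColor(img,cv2.COLOR_BGR2GRAY)
for u,v in ((157,51),(205,51),(252,51)):
    p=g[v-12:v+12,u-12:u+12]; m=(p<60).astype(np.uint8); n,l,st,ce=cv2.connectedComponentsWithStats(m); k=1+np.argmax(st[1:,4]); print(st[k,4],ray(c2,[ce[k]+[u-12,v-12]],.043))
print(delta([.654,-.1755,.11]))
E
```

```text
[ 0.5229 -0.2123  0.2413] [-0.5655  0.0495  1.8535  0.      1.2434 -0.6047]
110 [[ 0.6509 -0.0936  0.043 ]]
103 [[ 0.6522 -0.1378  0.043 ]]
66 [[ 0.6541 -0.1811  0.043 ]]
[-0.2648  1.0939  1.1062]
```

Request:
send_rows(plan=[[[-0.047,0.219,0.223],[0,0,0]],[[-0.047,0.219,0.223],[0,0,0]],[[-0.047,0.219,0.223],[0,0,0]],[[-0.047,0.219,0.223],[0,0,0]],[[-0.047,0.219,0.223],[0,0,0]],[[0,0,0],[0,0,0]],[[0,0,0],[0,0,0]],[[0,0,0],[0,0,0]]])

```text
time: 45.1
eef_pos: [0.6561, -0.1799, 0.1137]
tcp_rot: [-0.509, 0.49, -0.491, 0.509]
contact_force: [-0.1, -0.7, -0.3]
opening: 0.501
```

```bash
cat > hole.py <<'E'
from tray import *
def hole(c,w,z,b=14):
    """dark centre hole of a disc lying near world xy w, top at z"""
    u,v=map(int,proj(c,[[*w,z]])[0]); g=cv2.cvtColor(c["img"],cv2.COLOR_BGR2GRAY)[v-b:v+b,u-b:u+b]
    m=(g<.5*np.percentile(g,75)).astype(np.uint8); n,l,st,ce=cv2.connectedComponentsWithStats(m); k=1+np.argmax(st[1:,4])
    p=ce[k]+[u-b,v-b]; r=ray(c,[p],z)[0,:2]; print("hole px",p,st[k,4],"->",r); return r
E
python3 - <<'E'
from hole import *
s=get_state(); c=cam("wrist"); cv2.imwrite("pics/w20.png",c["img"]); print(s["eef_pos"])
hole(c,(.655,-.179),.043); hole(c,(.6535,-.136),.043); print(delta([.655,-.1795,.0508]))
E
```

```text
[ 0.6561 -0.1799  0.1137]
hole px [277.0328 229.9836] 244 -> [ 0.654  -0.1795]
hole px [276.8249 161.4815] 297 -> [ 0.6524 -0.1362]
[-0.0065  0.5307 -0.0118]
```

Request:
send_rows(plan=[[[-0.004,0.15,-0.013],[0,0,0]],[[0,0.15,0],[0,0,0]],[[0,0.15,0],[0,0,0]],[[0,0.078,0],[0,0,0]],[[0,0,0],[0,0,0]],[[0,0,0],[0,0,0]]])

```text
time: 45.75
eef_pos: [0.6542, -0.179, 0.0483]
tcp_rot: [0.51, -0.491, 0.49, -0.51]
contact_force: [0.9, -0.6, 0.6]
opening: 0.503
```

Request:
send_rows(plan=[[[0,0,0],[0,0,0]],[[0,0,0],[0,0,0]],[[0,0,0],[0,0,0]],[[0,0,0],[0,0,0]],[[0,0,0],[0,0,0]]], gripper=1, grip_force=60)

```text
time: 46.25
eef_pos: [0.6539, -0.1792, 0.0496]
tcp_rot: [0.51, -0.491, 0.489, -0.509]
contact_force: [-3.9, -0.4, 4.3]
opening: 0.384
```

Request:
send_rows(plan=[[[0,-0.1,0],[0,0,0]],[[0,-0.3,0],[0,0,0]],[[0,-0.2,0],[0,0,0]],[[0,0,0],[0,0,0]],[[0,0,0],[0,0,0]]])

```text
time: 46.75
eef_pos: [0.6547, -0.179, 0.1213]
tcp_rot: [-0.51, 0.49, -0.49, 0.51]
contact_force: [-0.0, 0.6, -1.7]
opening: 0.383
```

```bash
python3 - <<'E'
from hole import *
s=get_state(); c=cam("wrist"); cv2.imwrite("pics/w21.png",c["img"]); print(s["eef_pos"],s["opening"],s["contact_force"])
print(delta([.4452,-.3495,.09])); held(c,s,.008)
E
```

```text
[ 0.6547 -0.179   0.1213] 0.38328027058471575 [-0.0233  0.555  -1.7249]
[ 1.3547  0.2498 -1.7918]
held px [281.0614 277.9746] 472 world [ 0.6551 -0.1802  0.1133] tool off mm [1.2522 8.0005 0.36  ]
```

Request:
send_rows(plan=[[[0.1935,0.036,-0.256],[0,0,0]],[[0.1935,0.036,-0.256],[0,0,0]],[[0.1935,0.036,-0.256],[0,0,0]],[[0.1935,0.036,-0.256],[0,0,0]],[[0.1935,0.036,-0.256],[0,0,0]],[[0.1935,0.036,-0.256],[0,0,0]],[[0.1935,0.036,-0.256],[0,0,0]],[[0,0,0],[0,0,0]],[[0,0,0],[0,0,0]],[[0,0,0],[0,0,0]]])

```text
time: 47.8
eef_pos: [0.4462, -0.349, 0.0901]
tcp_rot: [-0.51, 0.491, -0.489, 0.51]
contact_force: [0.2, 0.2, -0.9]
opening: 0.383
```

```bash
python3 - <<'E'
from hole import *
s=get_state(); c=cam("wrist"); cv2.imwrite("pics/w22.png",c["img"]); print(s["eef_pos"],s["opening"],s["qpos"])
tray(c); d=cam("scene"); tray(d); tray({**d,"img":cv2.imread("pics/scene0.png")}); tray(cam("side")); held(c,s,.008); print(delta([.4452,-.3495,.0235]))
E
```

```text
[ 0.4462 -0.349   0.0901] 0.38330618914197007 [-0.843   0.2309  1.9528  0.0005  0.9597 -0.8829]
tray mm ((447.5067443847656, -300.6778259277344), (164.48912048339844, 115.17173767089844), 84.98394012451172)
tray mm ((453.513916015625, -297.1157531738281), (185.53668212890625, 139.2093048095703), 86.86729431152344)
tray mm ((453.1146240234375, -298.3327941894531), (187.0839080810547, 137.8218231201172), 84.8604965209961)
tray mm ((443.1413269042969, -292.2906494140625), (192.58139038085938, 134.3006134033203), 84.6836929321289)
held px [281.0274 277.9895] 474 world [ 0.4466 -0.3502  0.0821] tool off mm [1.2595 7.9976 0.3465]
[ 0.0031  0.5615 -0.014 ]
```

Tray hasn't moved. Lowering.

Request:
send_rows(plan=[[[0,0.2,-0.008],[0,0,0]],[[0,0.2,0],[0,0,0]],[[0,0.1,0],[0,0,0]],[[0,0.056,0],[0,0,0]],[[0,0,0],[0,0,0]],[[0,0,0],[0,0,0]]])

```text
time: 48.55
eef_pos: [0.4458, -0.3505, 0.0253]
tcp_rot: [0.51, -0.489, 0.491, -0.51]
contact_force: [0.9, -0.1, -0.8]
opening: 0.38
```

Request:
send_rows(plan=[[[0,0,0],[0,0,0]],[[0,0,0],[0,0,0]],[[0,0,0],[0,0,0]],[[0,-0.15,0],[0,0,0]],[[0,-0.35,0],[0,0,0]],[[0,-0.35,0],[0,0,0]],[[0,0,0],[0,0,0]],[[0,0,0],[0,0,0]]], gripper=0.5)

```text
time: 49.35
eef_pos: [0.4458, -0.3508, 0.1283]
tcp_rot: [0.51, -0.489, 0.491, -0.51]
contact_force: [-0.6, -0.4, -0.8]
opening: 0.5
```

```bash
python3 - <<'E'
from hole import *
s=get_state(); c=cam("wrist"); cv2.imwrite("pics/w23.png",c["img"]); print(s["eef_pos"],s["tcp_rot"])
hole(c,(.446,-.350),.016); print(delta([.6530,-.1355,.12]))
E
```

```text
[ 0.4458 -0.3508  0.1283] [ 0.5098 -0.4888  0.4915 -0.5096]
hole px [280.5723 212.9518] 166 -> [ 0.4462 -0.351 ]
[-1.7172  0.0537  1.802 ]
```

Request:
send_rows(plan=[[[-0.2147,0.007,0.2253],[0,0,0]],[[-0.2147,0.007,0.2253],[0,0,0]],[[-0.2147,0.007,0.2253],[0,0,0]],[[-0.2147,0.007,0.2253],[0,0,0]],[[-0.2147,0.007,0.2253],[0,0,0]],[[-0.2147,0.007,0.2253],[0,0,0]],[[-0.2147,0.007,0.2253],[0,0,0]],[[-0.2147,0.007,0.2253],[0,0,0]],[[0,0,0],[0,0,0]],[[0,0,0],[0,0,0]],[[0,0,0],[0,0,0]]])

```text
time: 50.5
eef_pos: [0.6519, -0.1359, 0.118]
tcp_rot: [0.51, -0.491, 0.489, -0.509]
contact_force: [0.7, 0.7, 0.0]
opening: 0.497
```

```bash
python3 - <<'E'
from hole import *
s=get_state(); c=cam("wrist"); cv2.imwrite("pics/w24.png",c["img"]); print(s["eef_pos"])
a=hole(c,(.6535,-.1355),.043); hole(c,(.6515,-.092),.043); print(delta([a[0]+.0005,a[1],.051]))
E
```

```text
[ 0.6519 -0.1359  0.118 ]
hole px [281.6008 229.1303] 238 -> [ 0.6524 -0.1362]
hole px [281.7086 160.9712] 278 -> [ 0.6508 -0.0922]
[-0.0004  0.562   0.0096]
```

Request:
send_rows(plan=[[[0,0.15,0.008],[0,0,0]],[[0,0.15,0],[0,0,0]],[[0,0.15,0],[0,0,0]],[[0,0.105,0],[0,0,0]],[[0,0,0],[0,0,0]],[[0,0,0],[0,0,0]]])

```text
time: 51.15
eef_pos: [0.6539, -0.1355, 0.0523]
tcp_rot: [0.51, -0.491, 0.49, -0.509]
contact_force: [-0.1, 0.1, 0.9]
opening: 0.494
```

Request:
send_rows(plan=[[[0,0,0],[0,0,0]],[[0,0,0],[0,0,0]],[[0,0,0],[0,0,0]],[[0,0,0],[0,0,0]],[[0,0,0],[0,0,0]]], gripper=1, grip_force=60)

```text
time: 51.65
eef_pos: [0.6524, -0.1355, 0.0535]
tcp_rot: [0.511, -0.491, 0.488, -0.509]
contact_force: [-4.9, 0.8, 3.8]
opening: 0.37
```

Request:
send_rows(plan=[[[0,-0.1,0],[0,0,0]],[[0,-0.3,0],[0,0,0]],[[0,-0.2,0],[0,0,0]],[[0,0,0],[0,0,0]],[[0,0,0],[0,0,0]]])

```text
time: 52.15
eef_pos: [0.6548, -0.1356, 0.1264]
tcp_rot: [-0.509, 0.489, -0.491, 0.51]
contact_force: [0.0, 0.3, -2.2]
opening: 0.37
```

```bash
python3 - <<'E'
from hole import *
s=get_state(); c=cam("wrist"); cv2.imwrite("pics/w25.png",c["img"]); print(s["eef_pos"],s["opening"],s["contact_force"])
print(delta([.4490,-.3005,.09])); held(c,s,.008)
E
```

```text
[ 0.6548 -0.1356  0.1264] 0.3700371765960271 [ 0.0495  0.309  -2.2198]
[ 1.3088  0.2892 -1.7593]
held px [280.9122 273.7323] 467 world [ 0.6551 -0.1348  0.1184] tool off mm [-0.8574  8.      0.2904]
```

Request:
send_rows(plan=[[[0.187,0.041,-0.2513],[0,0,0]],[[0.187,0.041,-0.2513],[0,0,0]],[[0.187,0.041,-0.2513],[0,0,0]],[[0.187,0.041,-0.2513],[0,0,0]],[[0.187,0.041,-0.2513],[0,0,0]],[[0.187,0.041,-0.2513],[0,0,0]],[[0.187,0.041,-0.2513],[0,0,0]],[[0,0,0],[0,0,0]],[[0,0,0],[0,0,0]],[[0,0,0],[0,0,0]]])

```text
time: 53.2
eef_pos: [0.4495, -0.3001, 0.0899]
tcp_rot: [-0.51, 0.49, -0.49, 0.51]
contact_force: [0.4, -0.6, -2.3]
opening: 0.368
```

```bash
python3 - <<'E'
from hole import *
s=get_state(); c=cam("wrist"); cv2.imwrite("pics/w26.png",c["img"]); print(s["eef_pos"],s["opening"])
tray(c); held(c,s,.010); tray(cam("scene")); tray(cam("side")); print(delta([.4490,-.3005,.0275]))
E
```

```text
[ 0.4495 -0.3001  0.0899] 0.36833455651195424
tray mm ((448.5127258300781, -288.4173889160156), (140.87203979492188, 115.0240249633789), 84.93549346923828)
held px [280.9319 273.7011] 455 world [ 0.4498 -0.3001  0.0799] tool off mm [0.1101 9.9997 0.3038]
tray mm ((455.3641052246094, -296.7388916015625), (185.2572021484375, 138.39613342285156), 85.95626831054688)
tray mm ((443.54132080078125, -291.44647216796875), (189.99813842773438, 134.25599670410156), 85.0066146850586)
[ 0.0034  0.5253 -0.0092]
```

Request:
send_rows(plan=[[[0.003,0.2,-0.004],[0,0,0]],[[0,0.2,0],[0,0,0]],[[0,0.1,0],[0,0,0]],[[0,0.03,0],[0,0,0]],[[0,0,0],[0,0,0]],[[0,0,0],[0,0,0]]])

```text
time: 53.95
eef_pos: [0.4497, -0.3014, 0.0277]
tcp_rot: [-0.51, 0.489, -0.491, 0.51]
contact_force: [0.1, -0.5, -0.5]
opening: 0.368
```

Request:
send_rows(plan=[[[0,0,0],[0,0,0]],[[0,0,0],[0,0,0]],[[0,0,0],[0,0,0]],[[0,-0.15,0],[0,0,0]],[[0,-0.35,0],[0,0,0]],[[0,-0.35,0],[0,0,0]],[[0,0,0],[0,0,0]],[[0,0,0],[0,0,0]]], gripper=0.5)

```text
time: 54.75
eef_pos: [0.4496, -0.3018, 0.1307]
tcp_rot: [0.51, -0.489, 0.491, -0.51]
contact_force: [-0.4, -0.2, -0.7]
opening: 0.503
```

Request:
send_rows(plan=[[[0,0,0],[0,0.0227,0]],[[0,0,0],[0,0.0227,0]],[[0,0,0],[0,0.0227,0]],[[0,0,0],[0,0.0227,0]],[[0,0,0],[0,0.0227,0]],[[0,0,0],[0,0.0227,0]],[[0,0,0],[0,0.0227,0]],[[0,0,0],[0,0.0227,0]],[[0,0,0],[0,0.0227,0]],[[0,0,0],[0,0.0227,0]],[[0,0,0],[0,0.0227,0]],[[0,0,0],[0,0,0]]])

```text
time: 55.95
eef_pos: [0.4479, -0.3002, 0.1269]
tcp_rot: [-0.015, 0.708, -0.706, 0.014]
contact_force: [-0.1, -0.8, 0.6]
opening: 0.498
```

```bash
python3 - <<'E'
from hole import *
s=get_state(); c=cam("wrist"); cv2.imwrite("pics/w27.png",c["img"]); print(s["eef_pos"],s["tcp_rot"],s["qpos"])
print(delta([.6515,-.092,.125]))
E
```

```text
[ 0.4479 -0.3002  0.1269] [-0.0155  0.708  -0.7059  0.0135] [-0.7788  0.1222  2.0007  0.      1.0227  0.751 ]
[-1.7698  0.0187 -1.6605]
```

Request:
send_rows(plan=[[[-0.2212,0.002,-0.2076],[0,0,0]],[[-0.2212,0.002,-0.2076],[0,0,0]],[[-0.2212,0.002,-0.2076],[0,0,0]],[[-0.2212,0.002,-0.2076],[0,0,0]],[[-0.2212,0.002,-0.2076],[0,0,0]],[[-0.2212,0.002,-0.2076],[0,0,0]],[[-0.2212,0.002,-0.2076],[0,0,0]],[[-0.2212,0.002,-0.2076],[0,0,0]],[[0,0,0],[0,0,0]],[[0,0,0],[0,0,0]],[[0,0,0],[0,0,0]]])

```text
time: 57.1
eef_pos: [0.6519, -0.0939, 0.1262]
tcp_rot: [-0.015, 0.707, -0.707, 0.014]
contact_force: [-0.4, 0.6, -0.4]
opening: 0.504
```

```bash
python3 - <<'E'
from hole import *
s=get_state(); c=cam("wrist"); cv2.imwrite("pics/w28.png",c["img"]); print(s["eef_pos"],s["tcp_rot"])
a=hole(c,(.6515,-.092),.043); print(delta([a[0],a[1],.051]))
E
```

```text
[ 0.6519 -0.0939  0.1262] [-0.0154  0.707  -0.7069  0.0141]
hole px [279.9312 224.867 ] 218 -> [ 0.6511 -0.0922]
[ 0.0048  0.6291 -0.0166]
```

Request:
send_rows(plan=[[[0,0.2,-0.014],[0,0,0]],[[0,0.2,0],[0,0,0]],[[0,0.15,0],[0,0,0]],[[0,0.08,0],[0,0,0]],[[0,0,0],[0,0,0]],[[0,0,0],[0,0,0]]])

```text
time: 57.75
eef_pos: [0.6533, -0.0921, 0.0523]
tcp_rot: [0.014, -0.707, 0.707, -0.015]
contact_force: [0.1, -0.4, -0.2]
opening: 0.501
```

Request:
send_rows(plan=[[[0,0,0],[0,0,0]],[[0,0,0],[0,0,0]],[[0,0,0],[0,0,0]],[[0,0,0],[0,0,0]],[[0,0,0],[0,0,0]]], gripper=1, grip_force=60)

```text
time: 58.25
eef_pos: [0.6536, -0.0921, 0.0533]
tcp_rot: [0.014, -0.707, 0.707, -0.015]
contact_force: [-2.0, -0.2, 6.2]
opening: 0.37
```

Request:
send_rows(plan=[[[0,-0.1,0],[0,0,0]],[[0,-0.3,0],[0,0,0]],[[0,-0.2,0],[0,0,0]],[[0,0,0],[0,0,0]],[[0,0,0],[0,0,0]]])

```text
time: 58.75
eef_pos: [0.653, -0.0915, 0.124]
tcp_rot: [0.014, -0.707, 0.707, -0.015]
contact_force: [-0.6, 0.6, -2.2]
opening: 0.368
```

```bash
python3 - <<'E'
from hole import *
s=get_state(); c=cam("wrist"); cv2.imwrite("pics/w29.png",c["img"]); print(s["eef_pos"],s["opening"],s["contact_force"])
print(delta([.4535,-.2505,.10])); held(c,s,.008)
E
```

```text
[ 0.653  -0.0915  0.124 ] 0.36768882308429734 [-0.6067  0.6478 -2.1962]
[1.7077 0.1886 1.2584]
held px [281.1348 276.7191] 445 world [ 0.6519 -0.0907  0.116 ] tool off mm [ 1.1039  7.9985 -0.8174]
```

Request:
send_rows(plan=[[[0.244,0.02,0.18],[0,0,0]],[[0.244,0.02,0.18],[0,0,0]],[[0.244,0.02,0.18],[0,0,0]],[[0.244,0.02,0.18],[0,0,0]],[[0.244,0.02,0.18],[0,0,0]],[[0.244,0.02,0.18],[0,0,0]],[[0.244,0.02,0.18],[0,0,0]],[[0,0,0],[0,0,0]]])

```text
time: 59.6
eef_pos: [0.4503, -0.2517, 0.104]
tcp_rot: [-0.015, 0.708, -0.706, 0.011]
contact_force: [0.4, 0.8, -0.9]
opening: 0.367
```

Request:
send_rows(plan=[[[0,0,0],[0,-0.0227,0]],[[0,0,0],[0,-0.0227,0]],[[0,0,0],[0,-0.0227,0]],[[0,0,0],[0,-0.0227,0]],[[0,0,0],[0,-0.0227,0]],[[0,0,0],[0,-0.0227,0]],[[0,0,0],[0,-0.0227,0]],[[0,0,0],[0,-0.0227,0]],[[0,0,0],[0,-0.0227,0]],[[0,0,0],[0,-0.0227,0]],[[0,0,0],[0,-0.0227,0]],[[0,0,0],[0,0,0]]])

```text
time: 60.8
eef_pos: [0.4539, -0.25, 0.1052]
tcp_rot: [-0.51, 0.491, -0.489, 0.51]
contact_force: [0.8, 0.6, -0.1]
opening: 0.365
```

```bash
python3 - <<'E'
from hole import *
s=get_state(); c=cam("wrist"); cv2.imwrite("pics/w30.png",c["img"]); print(s["eef_pos"],s["opening"])
tray(c); w=held(c,s,.010); tray(cam("scene")); tray(cam("side")); print(delta([.4535+s["eef_pos"][0]-w[0],-.2505+s["eef_pos"][1]-w[1],.0275]))
E
```

```text
[ 0.4539 -0.25    0.1052] 0.36537732164163816
tray mm ((447.537353515625, -260.4954528808594), (114.76943969726562, 115.15383911132812), 84.99594116210938)
held px [281.0381 276.6211] 446 world [ 0.4543 -0.2515  0.0952] tool off mm [1.5799 9.996  0.3538]
tray mm ((452.87969970703125, -283.74658203125), (185.64109802246094, 138.6355743408203), 84.82149505615234)
tray mm ((440.31610107421875, -279.03509521484375), (192.02259826660156, 134.1136016845703), 84.57719421386719)
[-0.0123  0.6533 -0.007 ]
```

The tray has been knocked about 14 mm in +y. I'll look before placing.

View pics/w30.png

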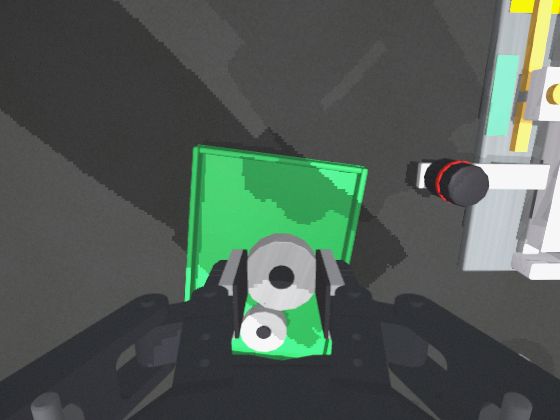

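The middle disc is visible in the tray at (264,331), and the tray's far edge runs (198,147)–(366,169). There is clear room between them.

```bash
python3 - <<'E'
from hole import *
s=get_state(); c=cam("wrist"); tray(c); print(ray(c,[(264,331)],.016), ray(c,[(198,147),(366,169)],.018)); w=held(c,s,.0095)
print(delta([.452+s["eef_pos"][0]-w[0],-.2375+s["eef_pos"][1]-w[1],.0275]))
E
```

```text
tray mm ((447.4119873046875, -260.935791015625), (115.49740600585938, 115.19232177734375), 84.95471954345703)
[[ 0.4446 -0.3381  0.016 ]] [[ 0.3988 -0.2011  0.018 ]
 [ 0.5089 -0.2113  0.018 ]]
held px [281.0381 276.6211] 446 world [ 0.4545 -0.2518  0.0964] tool off mm [1.3286 9.4981 0.3504]
[-0.1206  0.6553 -0.016 ]
```

Request:
send_rows(plan=[[[-0.12,0,-0.014],[0,0,0]],[[0,0,0],[0,0,0]],[[0,0.2,0],[0,0,0]],[[0,0.2,0],[0,0,0]],[[0,0.18,0],[0,0,0]],[[0,0.07,0],[0,0,0]],[[0,0,0],[0,0,0]],[[0,0,0],[0,0,0]]])

```text
time: 61.8
eef_pos: [0.4525, -0.237, 0.0293]
tcp_rot: [-0.51, 0.49, -0.491, 0.51]
contact_force: [0.1, 0.6, -1.0]
opening: 0.366
```

Request:
send_rows(plan=[[[0,0,0],[0,0,0]],[[0,0,0],[0,0,0]],[[0,0,0],[0,0,0]],[[0,-0.15,0],[0,0,0]],[[0,-0.35,0],[0,0,0]],[[-0.2,-0.35,0],[0,0,0]],[[-0.3,-0.25,0],[0,0,0]],[[-0.2,-0.25,0],[0,0,0]],[[0,0,0],[0,0,0]],[[0,0,0],[0,0,0]],[[0,0,0],[0,0,0]]], gripper=0.5)

```text
time: 62.9
eef_pos: [0.4481, -0.153, 0.1895]
tcp_rot: [0.51, -0.491, 0.49, -0.509]
contact_force: [-1.1, -0.5, 0.5]
opening: 0.499
```

```bash
python3 - <<'E'
from hole import *
s=get_state(); c=cam("wrist"); print(s["time"],s["eef_pos"])
d=cam("scene"); tray(c); tray(d)
a=cv2.resize(d["img"][170:310,180:460],(784,392),interpolation=cv2.INTER_CUBIC); b=cv2.resize(cam("side")["img"][150:340,100:380],(290,197)); w=cv2.resize(c["img"],(272,204))
top=np.zeros((205,784,3),np.uint8); w4=cv2.resize(c["img"][150:420,150:420],(205,205)); top[:204,:272]=w; top[:197,280:570]=b; top[:,575:780]=w4
cv2.imwrite("pics/final.png",np.vstack([a,top]))
E
```

```text
62.9 [ 0.4481 -0.153   0.1895]
tray mm ((448.6449279785156, -263.85791015625), (137.1254119873047, 112.27496337890625), 87.85589599609375)
tray mm ((452.1949768066406, -283.2946472167969), (186.60765075683594, 136.0090789794922), 84.2091293334961)
```

View pics/final.png

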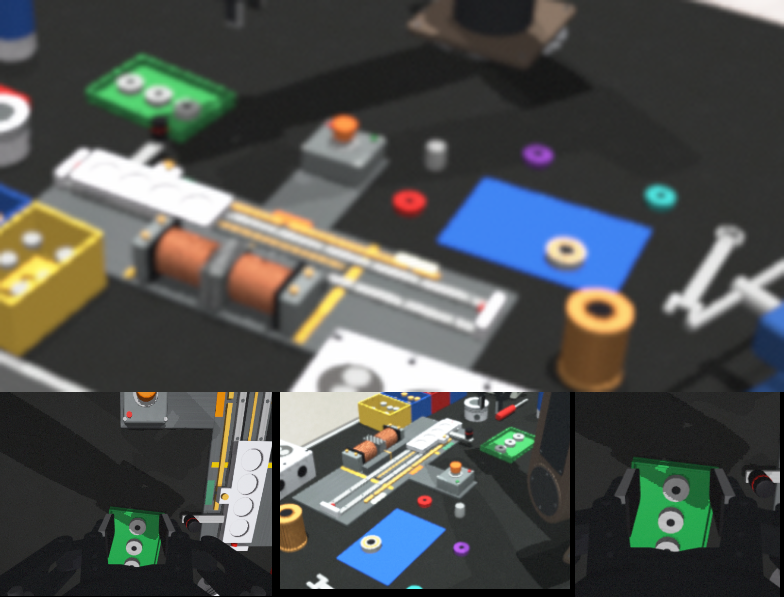

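Three discs lie flat side by side in the tray at (130,82), (158,94) and (187,107). The bearing and the other things are in place, the knob is home and the carrier is at the right. One last numeric check of the detent, then I'll hand in.

```bash
python3 - <<'E'
from hole import *
c=cam("wrist"); u=np.array([-.0427,.999]); L=P=None
hsv=cv2.cvtColor(c["img"],cv2.COLOR_BGR2HSV)
for ce,st in blobs(c["img"],(75,60,30),(95,255,255),60): L=ray(c,[(st[0]+(st[2]-1)/2,st[1]+(st[3]-1)/2)],.0105)[0,:2]; print("teal",st,L)
x,y=map(int,proj(c,[[.6098,-.1589,.036]])[0])
for ce,st in blobs(c["img"][y-14:y+14,x-14:x+14],(18,120,90),(35,255,255),40): P=ray(c,[ce+[x-14,y-14]],.036)[0,:2]; print("ptr",st,P)
if L is not None and P is not None: print("along rail mm",(P-L)@u*1e3)
print(get_state()["contact_force"]); sign_off()
E
```

```text
teal [422 182  21  50 744] [ 0.5943 -0.1593]
ptr [  9  10  15  14 145] [ 0.6119 -0.1603]
along rail mm -1.787088193723483
[ 0.059  -0.0632  1.0429]
the job is handed in; nothing more can be done
```

The job is handed in at about 63 s of the 210 s allowed. I saw no failure, but my last check of the carrier's position disagreed slightly with the one before it.

**What I did**
- **Loading:** I brought the carrier to the load detent. It first overshot to the end stop, so I pulled it back about 3.5 mm. The three discs went into nests 1–3.
- **Demagnetising:** I pushed the carrier to the middle detent and pulled the orange knob up to its stop. It travelled about 16.4 mm and the force rose to 17 N. I held it, let go, and it sprang back to its starting position in the side picture.
- **Unloading:** I pushed the loaded carrier to the right-hand detent and laid the discs in the green tray. The tray was knocked about 14 mm before the last disc, so I moved that placing to match.

**Last checks**
- **Tray and surroundings:** the final pictures show three discs flat and side by side in the tray. The bearing and the other things look undisturbed, and the gripper was clear of everything.
- **Carrier position:** right after the push, the carrier's pointer matched the unload label to under 1 mm. A final reading from a more slanted view gave 1.8 mm. I put that down to the viewing angle and handed in without resolving it. While I lifted the discs out, no contact force along the rails came near the 7 N needed to leave a detent.

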